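Switch off the shaker and crate its bottles

ROBOT

A 6-joint arm with a two-finger parallel gripper is mounted at the origin on the work surface. World frame = base frame: x ahead of the robot, y to its left, z up, the work surface at z = 0. Lengths are in m, angles in rad, forces in N, time in s.
With the tool pointing down it reaches from about 0.35 to 0.875 m from the base axis. Payload 4.2 kg.
Tool frame: the origin (TCP) lies at the very end of the fingers, on their centre line; the grasp point (between the pads) lies 19 mm behind it; z points along the fingers, y is the direction in which the jaws open and shut (so a half turn about z gives the same grasp; the last joint's range is limited). The gripper opens to 85 mm and grips with 20 to 120 N. Pads are 22 mm wide; open, the fingers measure 114 mm over their backs; the gripper's body (76 mm by 85 mm) begins 54 mm behind the grasp point. The pads swing forward as they close: fully open they stand 13 mm farther back than shut.
Start: joints at [-1.005, 0.385, 0.008, 0, -1.194, -0.259], TCP at [0.189, -0.596, 0.194] pointing down, gripper open.
Joint ranges: [-3.14, 3.14], [-1.21, 2.06], [-1.07, 1.41], [-3.16, 2.05], [-2.99, -0.16], [-3.1, 3.1]. Speed limits (rad/s): [2.79, 2.79, 3.14, 3.14, 3.14, 3.14].

INTERFACE

Orientations are given as a rotation vector (axis times angle).
In Python, from bench import robot gives the robot as it stands.
- The arm moves only by the tool drive_tool, never from a script. Its argument "increments" is a list of rows, each an object of numbers: "tx", "ty", "tz": the shift along the tool's x, y, z in mm; "twist": the turn about the tool's z in degrees. A call has 1 to 12 rows; each row is the pose to reach, as a shift and turn from the pose commanded when the call began, along the tool's axes at that moment; what a row does not reach only later rows make up. A row lasts 1/10 s, in which the tool goes at most 50 mm and 8.59 degrees, less where a joint would pass 70% of its speed; a pose out of reach is approached as far as the arm can. A call with a gripper value outside its range is refused whole. "claw" is the closure, from 0 (fully open) to 1 (shut), set as the call begins (left out, the last holds). The fingers move at their own pace and stop on an object; the grip force is fixed at half the most. Time passes only in rows, so rows that repeat a pose let the fingers close. It gives the time, the measured TCP pose, the force and the opening at its end, in the units of the state.
- robot.get_state(): the state, without advancing time (a new reading comes with each control period).
- robot.read_camera(name): name is "scene" or "top" or "wrist"; returns a dict with "frame" (384x512x3 uint8, blue, green, red), "depth" (384x512 float32, m along the optical axis (not along the pixel's ray), 0 where there is no reading), "fovy" (degrees; the focal length in pixels is half the picture's height over the tangent of half this angle, whatever the lens; pixels are square), "cx", "cy" (the principal point, pixels), "rvec" (rotation vector, rad) and "tvec" (3), from world to camera coordinates, as OpenCV has them. Camera axes: x right, y down, z forward; pixel columns grow to the right and rows downward; lengths in m; the calibration is good to about 2 mm. A picture is of the moment at which its call begins.
- robot.hand_in(): hands the job in, once; it reports no verdict.
The state is a dict: "time_s": time; "joints": joint angles; "qd": joint speeds; "joint_torque": joint torques, N m; "eef_pos": TCP position; "tool_rot": TCP orientation; "contact_force": force on the tool from outside, world axes, zero at the start; "wrist_torque": the same for the moment, N m; "gripper_width": finger opening in m.
Only numpy, scipy, OpenCV 4.12 (cv2) and the standard library are available. Lean on these libraries where they do the work, as an engineer would, in place of code of your own. Each camera call takes 0.05 s, during which the arm holds its last target.

TASK

Switch the lab shaker off by turning its orange speed knob anticlockwise all the way to the end stop. Only then move the red-capped and the blue-capped bottle from its platform into the divided crate, each into the cell whose floor has a disc of its cap colour, setting them down upright rather than dropping them. Leave the grey timer knob as it is, and do not shift or tip the other bottles, the tip box and the wash bottle.

Things in the scene. Friction and masses are not known exactly. Their poses are not given: they have to be found in the camera images.
- shaker: White orbital shaker, 280 x 240 mm (x by y), fixed to the bench where it stands. Origin: centre of its underside, z up. The low control deck with two knobs is its -x part (top face 50 mm above the bench); the dark bottle platform, from x = -27 to +138 mm and 235 mm wide, has its floor at 68 mm, with an 8 mm high, 4 mm thick rim. The knobs stand at x = -95, y = +60 and -60 mm; either place may hold either knob.
- speed_grip (a point): Orange speed knob: a 44 mm disc (8 mm thick, top 14 mm above the deck) with an upright bar across it, 42 mm long, 14 mm thick, its top 44 mm above the deck. The point is on the vertical turning axis, 37 mm above the deck (7 mm under the top of the bar). Its x axis lies along the bar (the white pointer is at its -x end), z up; it turns with the knob.
- speed (a joint): Angle of the orange knob in rad: 0 = off, the end stop fully anticlockwise seen from above; grows clockwise to 4.7. At 0 its x axis is parallel to the shaker's x axis. Light friction (0.03 N m), stays where it is left. Starts between 0.9 and 2.7.
- timer_grip (a point): Grey timer knob, same shape, same meaning of the point and axes as the orange one, 120 mm away from it on the deck. To be left alone.
- timer_mark (a point): Point at the pointer end of the grey knob's bar, 20 mm from its axis.
- red_bottle_center (a point): Red-capped sample bottle, on the shaker platform at the start. Upright straight cylinder 44 mm across and 104 mm tall including the 20 mm screw cap, which is as wide as the body (a 40 mm wide, 4 mm high neck groove lies just under the cap). Translucent white body, 0.13 to 0.25 kg. The point is on its axis half-way up, 52 mm above its base.
- blue_bottle_center (a point): Blue-capped sample bottle, on the shaker platform at the start, 70 mm or more from the red one (centre to centre). Upright straight cylinder 44 mm across and 104 mm tall including the 20 mm screw cap, which is as wide as the body (a 40 mm wide, 4 mm high neck groove lies just under the cap). Translucent white body, 0.13 to 0.25 kg. The point is on its axis half-way up, 52 mm above its base.
- red_bottle: The red-capped bottle; origin at the centre of its base, z up its axis.
- blue_bottle: The blue-capped bottle; origin at the centre of its base, z up its axis.
- crate: Light grey open crate, 140 x 140 x 60 mm high, fixed to the bench where it stands; 4 mm walls and floor, and two crossing 4 mm dividers of full height make four square cells, 64 mm inside, centred at x = +-34, y = +-34 mm. Origin: centre of its underside, z up. Two of the cells hold the white-capped and the amber bottle.
- red_disc: Flat red sticker, 52 mm across, on the cell floor where the red-capped bottle goes. Origin: centre of that cell, on the cell floor (4 mm above the bench), z up.
- blue_disc: Flat blue sticker, 52 mm across, on the cell floor where the blue-capped bottle goes. Origin: centre of that cell, on the cell floor (4 mm above the bench), z up.
- white_bottle_center (a point): White-capped bottle standing in a crate cell; stays there. Upright straight cylinder 44 mm across and 104 mm tall including the 20 mm screw cap, which is as wide as the body (a 40 mm wide, 4 mm high neck groove lies just under the cap). White body. The point is on its axis half-way up, 52 mm above its base.
- amber_bottle_center (a point): Amber-brown bottle with a black cap standing in a crate cell; stays there. Upright straight cylinder 44 mm across and 122 mm tall including the 20 mm screw cap, which is as wide as the body (a 40 mm wide, 4 mm high neck groove lies just under the cap). 0.18 kg. The point is on its axis half-way up, 61 mm above its base.
- tip_box: Teal pipette-tip box, 75 x 120 x 49 mm high, on the bench beyond the work. Origin: centre of its underside.
- wash_bottle: White squeeze bottle, 60 mm across, with green cap and bent green spout, 190 mm tall overall, standing on the bench 125 to 140 mm from the crate's centre on the crate's -x side; the body with its cap is 151 mm tall, and the thin spout reaches 58 mm out from the axis at 150 to 188 mm height, along the bottle's +x axis, away from the crate. Origin: centre of its underside.
Not all that is in view belongs to the job. Leave any turquoise look-alike of the red_bottle alone.

How it is judged:
By the outcome, as a careful person would: the job done as asked, in the order asked, and still so for the second after the job is handed in, with the robot touching nothing.
It also fails if it takes over 72 s, if anything falls off the work surface, if the arm or the gripper's body presses on something with over 40 N, if the wrist force passes 120 N, or if a joint passes its speed limit or range.

## Working session

There is one attempt and no reset: what is moved stays moved. The work goes in short steps, Python scripts to look and compute and a tool call to move; the robot and the scene stay as the last step left them, time stands still between calls to the robot, and variables do not carry over. Pictures are saved under pics/ and viewed, and the job is handed in when it is done.

Besides the shell and the picture viewer there is one more tool, called after ">>>" in YAML: its name, and indented under it one key for each argument. drive_tool: Moves the arm, as the interface text tells. Its arguments: {"type":"object","properties":{"increments":{"type":"array"},"claw":{"type":"number"}},"required":["increments"]}

```bash
mkdir -p pics; ls; cat > h.py <<'E'
import numpy as np, cv2, pickle
from bench import robot
def grab(n,tag):
    c=robot.read_camera(n); pickle.dump(c,open(f'pics/{tag}.pkl','wb')); cv2.imwrite(f'pics/{tag}.png',c['frame']); return c
def load(tag): return pickle.load(open(f'pics/{tag}.pkl','rb'))
def cam(c):
    f=c['frame'].shape[0]/2/np.tan(np.radians(c['fovy'])/2)
    R=cv2.Rodrigues(np.array(c['rvec'],float))[0]; t=np.array(c['tvec'],float).ravel()
    return f,R,t
def onplane(c,u,v,z):
    f,R,t=cam(c); d=R.T@np.array([(u-c['cx'])/f,(v-c['cy'])/f,1]); o=-R.T@t
    return o+d*(z-o[2])/d[2]
def fromdepth(c,u,v):
    f,R,t=cam(c); z=c['depth'][int(round(v)),int(round(u))]
    return R.T@(np.array([(u-c['cx'])/f*z,(v-c['cy'])/f*z,z])-t)
def cloud(c):
    f,R,t=cam(c); H,W=c['depth'].shape; u,v=np.meshgrid(np.arange(W),np.arange(H)); z=c['depth']
    P=np.stack([(u-c['cx'])/f*z,(v-c['cy'])/f*z,z],-1)-t
    return P@R
def proj(c,p):
    f,R,t=cam(c); q=R@np.array(p)+t; return f*q[0]/q[2]+c['cx'],f*q[1]/q[2]+c['cy']
E
python3 - <<'E'
from h import *
s=robot.get_state(); print(s)
for n in('scene','top'):
    c=grab(n,n+'0'); f,R,t=cam(c); print(n,-R.T@t,f,c['cx'],c['cy'],R[2])
E
```

```text
pics
{'time_s': 0.0, 'joints': array([-1.00540515e+00,  3.85565209e-01,  6.62326524e-03, -5.02169323e-04,
       -1.19397919e+00, -2.58614255e-01]), 'qd': array([ 3.76258349e-04, -1.58350626e-03, -5.67100250e-04, -7.81935618e-04,
       -7.10642821e-05,  1.97742006e-04]), 'joint_torque': array([ 3.98834009e-04, -3.92291701e+01,  1.88391244e+01,  4.18611914e+00,
       -4.72190412e-03, -1.51928919e-05]), 'eef_pos': array([ 0.18856788, -0.59518157,  0.19271497]), 'tool_rot': array([ 0.47964414, -3.1043318 , -0.00335148]), 'contact_force': array([0.00649352, 0.11134312, 0.13568724]), 'wrist_torque': array([ 0.00156586, -0.003685  ,  0.02791569]), 'gripper_width': 0.08533419264489393}
scene [1.11041499 0.21735693 0.74977714] 358.33879411016306 260.37573086803377 192.21254974204336 [-0.58782002 -0.33839294 -0.73481824]
top [ 0.45969446 -0.05397009  1.13696792] 404.1376376802705 253.85377482055205 195.3680420051226 [ 0.1349765  -0.03566754 -0.99020663]
```

View pics/scene0.png

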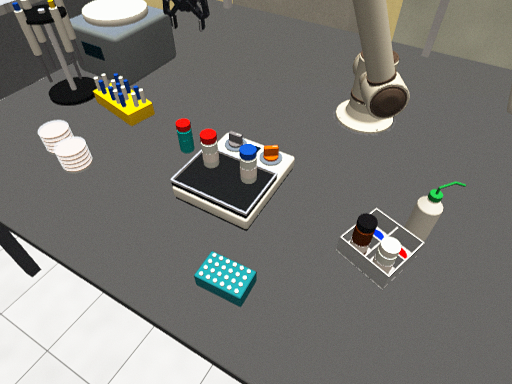

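View pics/top0.png

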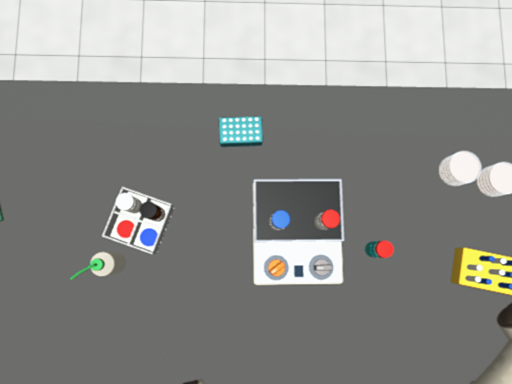

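Scene view: the platform bottles have caps at (209,136) red and (248,152) blue. The turquoise look-alike is at (184,125), beside the shaker. Top view: platform red (331,218), look-alike (385,249), blue (281,219), orange knob (276,267), grey (321,267), crate (138,220). Next come an enlarged crop and the measurements.

```bash
python3 - <<'E'
from h import *
a=load('top0');b=load('scene0')
A=cv2.resize(a['frame'][170:300,90:400],None,fx=2.5,fy=2.5,interpolation=cv2.INTER_CUBIC)
B=cv2.resize(b['frame'][100:230,165:305],None,fx=3,fy=3,interpolation=cv2.INTER_CUBIC)
cv2.imwrite('pics/cropA.png',A); cv2.imwrite('pics/cropB.png',B)
def blobs(c,name,lo,hi,lo2=None,hi2=None,amin=12):
    hsv=cv2.cvtColor(c['frame'],cv2.COLOR_BGR2HSV); m=cv2.inRange(hsv,lo,hi)
    if lo2: m|=cv2.inRange(hsv,lo2,hi2)
    n,l,s,ce=cv2.connectedComponentsWithStats(m)
    P=cloud(c)
    for i in range(1,n):
        if s[i,4]>amin:
            q=P[(l==i)&(c['depth']>0)]
            print(name,s[i],ce[i].round(1),'med',np.median(q,0).round(4),'zmax',np.percentile(q[:,2],95).round(4))
for n,c in(('top',a),('scene',b)):
    print(n)
    blobs(c,'red',(0,150,90),(5,255,255),(174,150,90),(180,255,255))
    blobs(c,'blue',(110,150,90),(130,255,255))
    blobs(c,'orange',(8,180,120),(20,255,255))
    blobs(c,'green',(50,150,60),(75,255,255))
E
```

```text
top
red [322 210  18  18 267] [330.5 218.3] med [ 0.5375 -0.2746  0.1714] zmax 0.1738
red [117 221  17  16 200] [124.7 228.3] med [0.5203 0.2623 0.0037] zmax 0.0073
red [376 241  18  17 237] [384.2 248.9] med [ 0.4641 -0.4261  0.1039] zmax 0.1066
blue [141 229  16  17 209] [148.1 236.7] med [0.4972 0.1975 0.004 ] zmax 0.0075
orange [270 261  12  11  35] [275.5 265.5] med [ 0.4221 -0.1491  0.0898] zmax 0.0954
orange [273 265  11  10  30] [279.  269.5] med [ 0.4117 -0.1586  0.0915] zmax 0.0958
green [ 71 260  32  19  96] [ 90.9 266.8] med [0.4222 0.2887 0.1521] zmax 0.1856
scene
red [175 118  16  14 167] [182.7 124.7] med [ 0.4724 -0.4198  0.1005] zmax 0.1035
red [200 129  17  16 219] [207.9 136.1] med [ 0.5445 -0.2672  0.169 ] zmax 0.1712
red [399 248   8  10  45] [402.6 253.1] med [0.5091 0.2772 0.0028] zmax 0.0046
blue [374 229  10  11  60] [378.2 234.1] med [0.4849 0.2075 0.0027] zmax 0.01
orange [264 146  15  15 172] [270.4 152.7] med [ 0.4247 -0.1462  0.0756] zmax 0.0929
green [428 182  38  20 201] [439.9 191.9] med [0.429  0.2908 0.1494] zmax 0.1832
```

View pics/cropA.png

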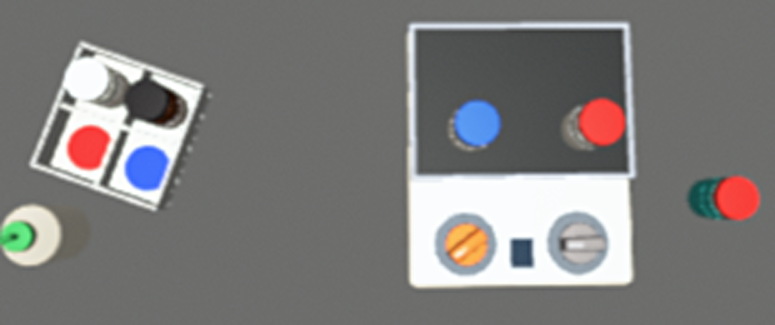

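View pics/cropB.png

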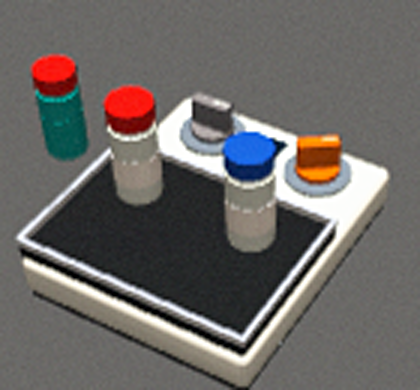

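Only the red cap at (331,218) has a white body and stands on the platform. The one at (385,249) is turquoise and stands on the bench, so I'll leave it alone. Next I measure all the poses precisely.

```bash
python3 - <<'E'
from h import *
a=load('top0');b=load('scene0')
for n,c in(('top',a),('scene',b)):
    P=cloud(c); print(n)
    def reg(x0,x1,y0,y1,z0,z1):
        return P[(P[...,0]>x0)&(P[...,0]<x1)&(P[...,1]>y0)&(P[...,1]<y1)&(P[...,2]>z0)&(P[...,2]<z1)&(c['depth']>0)]
    for nm,box in (('red',(.49,.60,-.33,-.22,.166,.18)),('blue',(.49,.60,-.21,-.10,.166,.18)),('knobO',(.37,.46,-.2,-.11,.088,.1)),('knobG',(.37,.46,-.32,-.23,.088,.1)),('discO',(.37,.46,-.2,-.11,.059,.069)),('discG',(.37,.46,-.32,-.23,.059,.069)),
      ('crate',(.4,.7,.14,.36,.056,.064)),('white',(.48,.7,.18,.34,.104,.112)),('amber',(.48,.7,.12,.34,.122,.130)),('washtop',(.36,.5,.2,.38,.146,.155)),('deck',(.3,.48,-.4,-.05,.046,.054)),('plat',(.4,.7,-.4,-.05,.064,.071)),('rim',(.4,.7,-.4,-.05,.0735,.08))):
        q=reg(*box)
        if len(q)<5: print(nm,len(q));continue
        r=cv2.minAreaRect(q[:,:2].astype(np.float32)*1000)
        (mx,my),rad=cv2.minEnclosingCircle(q[:,:2].astype(np.float32)*1000)
        print(nm,len(q),'mean',q.mean(0).round(4),'rect',np.round(r[0],1),np.round(r[1],1),round(r[2],1),'circ',round(mx,1),round(my,1),round(rad,1))
        if 'knob' in nm:
            w,v=np.linalg.eigh(np.cov(q[:,:2].T)); print('  bar dir deg',np.degrees(np.arctan2(v[1,1],v[0,1])),np.sqrt(w))
E
```

```text
top
red 258 mean [ 0.5361 -0.2726  0.1714] rect [ 536.4 -272.9] [41.6 42.4] 69.4 circ 536.1 -272.8 21.8
blue 256 mean [ 0.5347 -0.152   0.1714] rect [ 535.2 -152.3] [40.7 43.1] 44.2 circ 534.8 -152.2 21.9
knobO 89 mean [ 0.4154 -0.1503  0.0933] rect [ 415.2 -150.4] [13.9 41.2] 36.8 circ 415.0 -150.4 20.7
  bar dir deg 127.7697529228715 [0.00398416 0.01194014]
knobG 93 mean [ 0.417  -0.2696  0.0931] rect [ 416.7 -270. ] [13.  41.7] 0.2 circ 419.7 -270.2 21.0
  bar dir deg 92.3194182450083 [0.00415297 0.01188715]
discO 122 mean [ 0.4166 -0.1486  0.0634] rect [ 418.6 -149. ] [58.2 48. ] 76.2 circ 416.7 -148.7 31.9
discG 138 mean [ 0.4185 -0.2692  0.0632] rect [ 418. -268.] [54.8 52.7] 0.2 circ 418.0 -270.9 32.7
crate 332 mean [0.53   0.2232 0.0592] rect [504.2 230.9] [141.1 214.6] 70.6 circ 513.7 233.1 115.6
white 214 mean [0.5824 0.2389 0.1073] rect [582.5 239.2] [40.7 40.5] 47.7 circ 582.4 239.1 21.8
amber 234 mean [0.56   0.1746 0.1255] rect [560.  174.5] [41.2 42.4] 70.2 circ 560.3 175.1 21.8
washtop 109 mean [0.4263 0.2849 0.1501] rect [426.2 286.4] [27.3 28.2] 45.8 circ 426.3 286.
[... 1032 characters left out ...]
20.8
crate 455 mean [0.5438 0.2361 0.0587] rect [513.4 230.2] [139.8 201. ] 70.8 circ 517.4 233.2 115.6
white 274 mean [0.5849 0.2384 0.1064] rect [577.7 225.4] [76.1 43.4] 66.8 circ 584.7 222.0 40.2
amber 235 mean [0.5634 0.1773 0.1243] rect [563.  177.3] [41.7 42. ] 27.2 circ 561.8 176.6 22.3
washtop 95 mean [0.4303 0.2878 0.1491] rect [429.5 287.1] [27.3 27.7] 5.4 circ 427.7 288.4 15.7
deck 683 mean [ 0.427  -0.1857  0.0491] rect [ 428.7 -207.1] [104.6 234.2] 0.6 circ 434.2 -206.1 124.7
plat 2958 mean [ 0.5775 -0.2012  0.0664] rect [ 531.3 -207.6] [243.9 236.7] 0.8 circ 545.4 -207.8 157.7
rim 331 mean [ 0.5658 -0.1958  0.0753] rect [ 531.4 -206.9] [242.  236.1] 0.9 circ 544.8 -204.5 154.8
```

```bash
python3 - <<'E'
from h import *
for n in('top0','scene0'):
    c=load(n);P=cloud(c)
    m=(P[...,0]>.4)&(P[...,0]<.7)&(P[...,1]>.12)&(P[...,1]<.36)&(P[...,2]>.054)&(P[...,2]<.064)&(np.hypot(P[...,0]-.427,P[...,1]-.287)>.04)&(c['depth']>0)
    q=P[m]; r=cv2.minAreaRect(q[:,:2].astype(np.float32)*1000); print(n,r)
    o=np.array(r[0]); th=np.radians(r[2] if r[2]<45 else r[2]-90)
    R=np.array([[np.cos(th),-np.sin(th)],[np.sin(th),np.cos(th)]])
    for d in((-34,34),(-34,-34),(34,34),(34,-34)): print(d,(o+R@np.array(d)).round(1))
    # discs
    hsv=cv2.cvtColor(c['frame'],cv2.COLOR_BGR2HSV)
s=robot.get_state(); R=cv2.Rodrigues(s['tool_rot'])[0]; print(R.round(4))
E
```

```text
top0 ((539.3427734375, 218.54397583007812), (141.1265106201172, 139.99267578125), 70.61994934082031)
(-34, 34) [518.6 261.9]
(-34, -34) [496.  197.8]
(34, 34) [582.7 239.3]
(34, -34) [560.1 175.2]
scene0 ((541.16796875, 220.46640014648438), (139.99069213867188, 142.4935760498047), 70.65444946289062)
(-34, 34) [520.4 263.8]
(-34, -34) [497.8 199.6]
(34, 34) [584.5 241.3]
(34, -34) [562.  177.1]
[[-9.534e-01 -3.018e-01 -7.000e-04]
 [-3.018e-01  9.534e-01  1.800e-03]
 [ 1.000e-04  2.000e-03 -1.000e+00]]
```

```bash
cat >> h.py <<'E'
def delta(x,y,z,ang):
    "needed tool-frame shift (mm) and twist (deg) to bring TCP to xyz and the jaw axis to world angle ang (mod 180)"
    s=robot.get_state(); R=cv2.Rodrigues(s['tool_rot'])[0]; d=R.T@(np.array([x,y,z])-s['eef_pos'])*1000
    cur=np.degrees(np.arctan2(R[1,1],R[0,1])); tw=(cur-ang+90)%180-90
    print('t',round(s['time_s'],2),'pos',s['eef_pos'].round(4),'jaw',cur.round(2),'F',np.round(s['contact_force'],1),'w',round(s['gripper_width'],4),'j6',s['joints'][5].round(2))
    print('tilt',np.degrees(np.arccos(-R[2,2])).round(2),'-> tx ty tz',d.round(1),'twist',tw.round(1))
E
python3 -c "
from h import *
delta(.417,-.1495,.17,37.7)"
```

```text
t 0.1 pos [ 0.1886 -0.5952  0.1928] jaw 107.57 F [-0.4  0.6 -0.5] w 0.0855 j6 -0.26
tilt 0.11 -> tx ty tz [-352.3  356.    23.5] twist 69.9
```

>>> drive_tool:
  increments:
    - {"tx":-35,"ty":35,"tz":0,"twist":8}
    - {"tx":-70,"ty":70,"tz":0,"twist":16}
    - {"tx":-105,"ty":105,"tz":0,"twist":24}
    - {"tx":-140,"ty":140,"tz":0,"twist":32}
    - {"tx":-175,"ty":175,"tz":0,"twist":40}
    - {"tx":-210,"ty":210,"tz":0,"twist":48}
    - {"tx":-245,"ty":245,"tz":0,"twist":56}
    - {"tx":-280,"ty":285,"tz":0,"twist":64}
    - {"tx":-315,"ty":320,"tz":0,"twist":70}
    - {"tx":-340,"ty":345,"tz":10,"twist":70}
    - {"tx":-352,"ty":356,"tz":23,"twist":70}
    - {"tx":-352,"ty":356,"tz":23,"twist":70}

```text
time_s: 1.3
eef_pos: [0.4174, -0.1463, 0.1692]
tool_rot: [-1.378, -2.82, 0.0]
contact_force: [-0.5, -0.5, -0.6]
gripper_width: 0.0854
```

```bash
python3 - <<'E'
from h import *
c=grab('wrist','wrist1'); P=cloud(c)
m=(P[...,2]>.085)&(P[...,2]<.1)&(np.hypot(P[...,0]-.417,P[...,1]+.15)<.05)&(c['depth']>0)
q=P[m]; print(len(q))
if len(q)>5: print(q.mean(0), cv2.minAreaRect(q[:,:2].astype(np.float32)*1000))
delta(.417,-.1495,.17,37.7)
E
```

```text
568
[ 0.41413742 -0.14993073  0.09417519] ((415.3686828613281, -151.46005249023438), (13.179555892944336, 42.223106384277344), 37.425472259521484)
t 1.35 pos [ 0.417  -0.1477  0.1696] jaw 37.86 F [-0.8 -0.4 -0.8] w 0.0854 j6 -2.51
tilt 0.15 -> tx ty tz [-1.4 -1.1 -0.4] twist 0.2
```

View pics/wrist1.png

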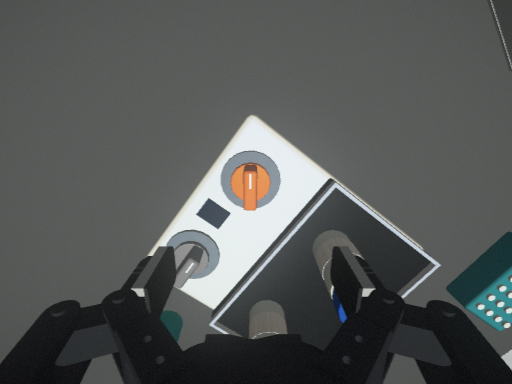

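```bash
python3 -c "
from h import *
delta(.416,-.1505,.071,37.5)"
```

```text
t 1.35 pos [ 0.417  -0.1477  0.1696] jaw 37.86 F [-0.8 -0.4 -0.8] w 0.0854 j6 -2.51
tilt 0.15 -> tx ty tz [-1.8 -2.3 98.6] twist 0.4
```

>>> drive_tool:
  increments:
    - {"tx":-1,"ty":-1,"tz":30,"twist":0}
    - {"tx":-1,"ty":-1,"tz":55,"twist":0}
    - {"tx":-1,"ty":-1,"tz":55,"twist":0}
    - {"tx":-1,"ty":-1,"tz":55,"twist":0}

```text
time_s: 1.75
eef_pos: [0.4166, -0.1524, 0.1163]
tool_rot: [-1.389, -2.818, 0.001]
contact_force: [1.1, 1.2, 0.2]
gripper_width: 0.0858
```

```bash
python3 -c "
from h import *
delta(.416,-.1505,.071,37.5)"
```

```text
t 1.75 pos [ 0.4166 -0.1524  0.1163] jaw 37.53 F [1.1 1.2 0.2] w 0.0858 j6 -2.51
tilt 0.04 -> tx ty tz [ 1.9  0.7 45.3] twist 0.0
```

>>> drive_tool:
  increments:
    - {"tx":2,"ty":1,"tz":25}
    - {"tx":2,"ty":1,"tz":45}
    - {"tx":2,"ty":1,"tz":45}
    - {"tx":2,"ty":1,"tz":45}

```text
validation failed for argument at $.in...
```

>>> drive_tool:
  claw: 1
  increments:
    - {"tx":0}
    - {"tx":0}
    - {"tx":0}
    - {"tx":0}
    - {"tx":0}
    - {"tx":0}
    - {"tx":0}
    - {"tx":0}
    - {"tx":0}
    - {"tx":0}

```text
validation failed for argument at $.in...
```

```bash
python3 -c "
from h import *
delta(.416,-.1505,.071,90.5)"
```

```text
t 1.75 pos [ 0.4166 -0.1524  0.1163] jaw 37.53 F [1.1 1.2 0.2] w 0.0858 j6 -2.51
tilt 0.04 -> tx ty tz [ 1.9  0.7 45.3] twist -53.0
```

All four keys are required in every row, so I'll resend.

>>> drive_tool:
  increments:
    - {"tx":2,"ty":1,"tz":25,"twist":0}
    - {"tx":2,"ty":1,"tz":45,"twist":0}
    - {"tx":2,"ty":1,"tz":45,"twist":0}
    - {"tx":2,"ty":1,"tz":45,"twist":0}

```text
time_s: 2.15
eef_pos: [0.4174, -0.1498, 0.0722]
tool_rot: [1.387, 2.817, 0.001]
contact_force: [0.8, -0.1, 0.0]
gripper_width: 0.0853
```

>>> drive_tool:
  claw: 1
  increments:
    - {"tx":0,"ty":0,"tz":0,"twist":0}
    - {"tx":0,"ty":0,"tz":0,"twist":0}
    - {"tx":0,"ty":0,"tz":0,"twist":0}
    - {"tx":0,"ty":0,"tz":0,"twist":0}
    - {"tx":0,"ty":0,"tz":0,"twist":0}
    - {"tx":0,"ty":0,"tz":0,"twist":0}
    - {"tx":0,"ty":0,"tz":0,"twist":0}
    - {"tx":0,"ty":0,"tz":0,"twist":0}

```text
time_s: 2.95
eef_pos: [0.4162, -0.1493, 0.0708]
tool_rot: [-1.387, -2.819, 0.0]
contact_force: [-0.0, 0.4, -0.8]
gripper_width: 0.0003
```

```bash
python3 -c "
from h import *
delta(.416,-.1505,.071,90.5);print(robot.get_state()['wrist_torque'])"
```

```text
t 2.95 pos [ 0.4162 -0.1493  0.0708] jaw 37.58 F [-0.   0.4 -0.8] w 0.0003 j6 -2.51
tilt 0.01 -> tx ty tz [-0.8 -0.9 -0.2] twist -52.9
[ 0.05537576 -0.0150113  -0.00838025]
```

```bash
python3 -c "
from h import *
for n in('wrist','top','scene'): grab(n,n+'2')
a=cv2.resize(load('scene2')['frame'][100:230,200:340],None,fx=4,fy=4);cv2.imwrite('pics/c2.png',a)
"
```

```text
(no output)
```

View pics/c2.png

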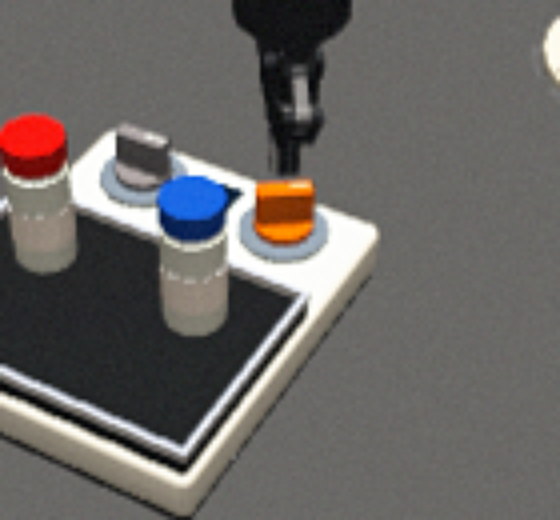

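View pics/wrist2.png

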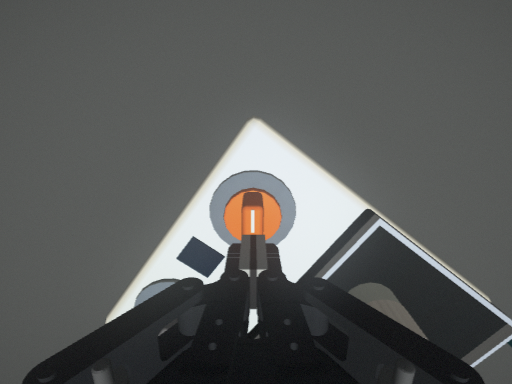

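View pics/top2.png

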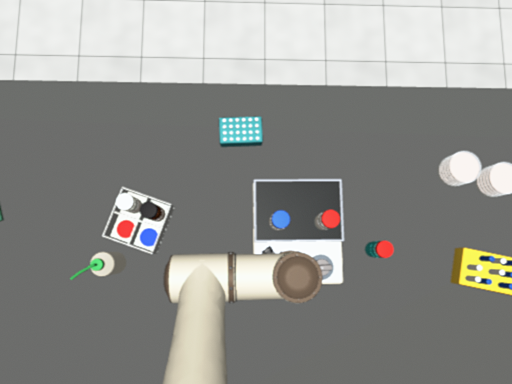

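```bash
python3 -c "
from h import *
a=load('top0');b=load('scene0');a2=load('top2');b2=load('scene2');w2=load('wrist2');w1=load('wrist1')
for c in(a,b): print('start TCP',proj(c,[.189,-.596,.194]),'base',proj(c,[0,0,0]))
for c in(a2,b2,w2): print('TCP now',proj(c,[.416,-.1493,.0708]))
for w in (w1,w2):
  f,R,t=cam(w);print(-R.T@t,R[2])
P=cloud(b2)
for uv in((270,118),(272,135),(272,141),(272,145),(275,120)): print(uv,fromdepth(b2,*uv))
for uv in((253,240),(253,255),(253,262)): print('w',uv,fromdepth(w2,*uv))
print(fromdepth(a2,298,278))
s=robot.get_state();print(s['joints'],s['eef_pos'])
"; cd pics; python3 -c "
import cv2;cv2.imwrite('c3.png',cv2.imread('scene0.png')[0:60,120:300].repeat(4,0).repeat(4,1))"
```

```text
start TCP (np.float64(477.3362117413671), np.float64(371.3934483600307)) base (np.float64(217.22261874065407), np.float64(426.91096394857595))
start TCP (np.float64(190.4095298246092), np.float64(42.81146528312121)) base (np.float64(363.86209245498117), np.float64(115.34225484746828))
TCP now (np.float64(275.51908940304907), np.float64(267.3913999432054))
TCP now (np.float64(270.815779897664), np.float64(151.98024435463827))
TCP now (np.float64(254.50727109185596), np.float64(219.5214004981456))
[ 0.36696585 -0.08326485  0.35012777] [ 0.19398201 -0.25190242 -0.94811189]
[ 0.3657171  -0.08577052  0.2515674 ] [ 0.19484432 -0.25396797 -0.94738375]
(270, 118) [ 0.45223982 -0.13619239  0.21561932]
(272, 135) [ 0.44325887 -0.13332843  0.15710459]
(272, 141) [ 0.42362688 -0.14290143  0.11915113]
(272, 145) [ 0.31101453 -0.20137882 -0.00057796]
(275, 120) [ 0.44886535 -0.12358219  0.2121623 ]
w (253, 240) [ 0.40932631 -0.14244366  0.11915059]
w (253, 255) [ 0.40953776 -0.14273206  0.13385644]
w (253, 262) [ 0.40919211 -0.1422882   0.14091864]
[ 0.41527129 -0.15043134  0.46847892]
[ 2.52736421e-02  2.17957080e-01 -5.94247790e-01 -2.27703960e-05
 -7.58672702e-01 -2.51104389e+00] [ 0.41618419 -0.14932507  0.07078783]
```

View pics/c3.png

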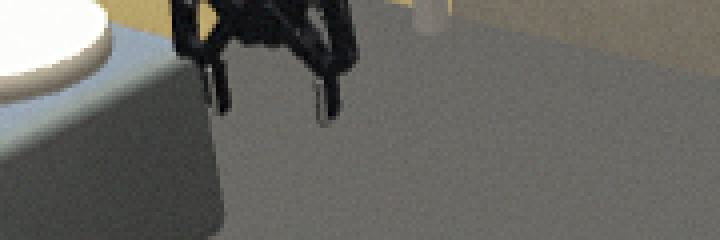

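View pics/scene2.png

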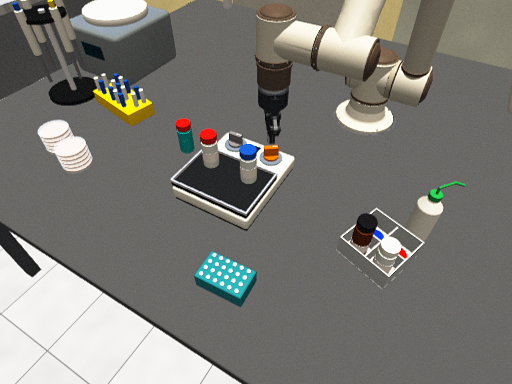

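The fingers are shut above the bar: in the scene view the tips are at (272,142), just over the orange bar, although the reported TCP should be at (271,152). Reported z and the visible finger ends disagree by roughly 40 mm, so I'll measure that.

```bash
python3 -c "
from h import *
w=load('wrist2');b=load('scene2')
for v in range(224,262,2): print('w',v,w['frame'][v,253],fromdepth(w,253,v).round(4))
for u in(271,272,273):
  for v in range(134,148): print('s',u,v,b['frame'][v,u],fromdepth(b,u,v).round(4))
"; cd pics; python3 -c "
import cv2;cv2.imwrite('c4.png',cv2.imread('wrist2.png')[180:290,190:320].repeat(5,0).repeat(5,1))"
```

```text
w 224 [235 237 231] [ 0.4103 -0.1436  0.0955]
w 226 [235 237 232] [ 0.411  -0.1447  0.0957]
w 228 [235 236 231] [ 0.4116 -0.1454  0.0967]
w 230 [235 236 231] [ 0.4128 -0.147   0.0954]
w 232 [192 216 231] [ 0.4138 -0.1483  0.095 ]
w 234 [ 62 106 178] [ 0.4147 -0.1494  0.095 ]
w 236 [52 55 64] [ 0.4092 -0.1423  0.1147]
w 238 [50 52 62] [ 0.4089 -0.1419  0.1181]
w 240 [53 56 64] [ 0.4093 -0.1424  0.1192]
w 242 [51 53 61] [ 0.4091 -0.1422  0.122 ]
w 244 [51 52 62] [ 0.4092 -0.1423  0.124 ]
w 246 [54 54 63] [ 0.4091 -0.1422  0.1262]
w 248 [52 53 60] [ 0.4096 -0.1429  0.1268]
w 250 [51 53 60] [ 0.4093 -0.1424  0.1298]
w 252 [51 50 57] [ 0.4092 -0.1423  0.1319]
w 254 [49 51 57] [ 0.4095 -0.1427  0.1331]
w 256 [49 50 56] [ 0.4094 -0.1425  0.1352]
w 258 [49 49 55] [ 0.409  -0.142   0.1381]
w 260 [49 51 54] [ 0.4095 -0.1427  0.1385]
s 271 134 [21 17 14] [ 0.459  -0.1281  0.1731]
s 271 135 [22 16 18] [ 0.4529 -0.1312  0.1645]
s 271 136 [18 13 15] [ 0.4462 -0.1346  0.1553]
s 271 137 [23 23 20] [ 0.4261 -0.1452  0.1339]
s 271 138 [17 16  8] [ 0.4289 -0.1436  0.133 ]
s 271 139 [27 26 25] [ 0.4274 
[... 1038 characters left out ...]
251] [ 0.4152 -0.1466  0.09  ]
s 273 134 [10  6 11] [ 0.4551 -0.1243  0.172 ]
s 273 135 [26 27 27] [ 0.4423 -0.1309  0.1574]
s 273 136 [23 22 19] [ 0.4401 -0.1319  0.1522]
s 273 137 [23 21 16] [ 0.4242 -0.14    0.1347]
s 273 138 [17 12 13] [ 0.4274 -0.1382  0.1342]
s 273 139 [16 16 14] [ 0.4259 -0.1389  0.1294]
s 273 140 [18 15 14] [ 0.4277 -0.1378  0.1276]
s 273 141 [19 17 14] [ 0.4273 -0.1379  0.1238]
s 273 142 [18 13 15] [ 0.4269 -0.138   0.12  ]
s 273 143 [48 48 49] [ 0.4248 -0.1389  0.1146]
s 273 144 [ 93  92 103] [ 0.4208 -0.1409  0.1073]
s 273 145 [108 153 209] [ 0.3069 -0.1999 -0.0029]
s 273 146 [151 228 255] [ 0.4148 -0.1437  0.0946]
s 273 147 [  0 139 255] [ 0.4169 -0.1425  0.093 ]
```

View pics/c4.png

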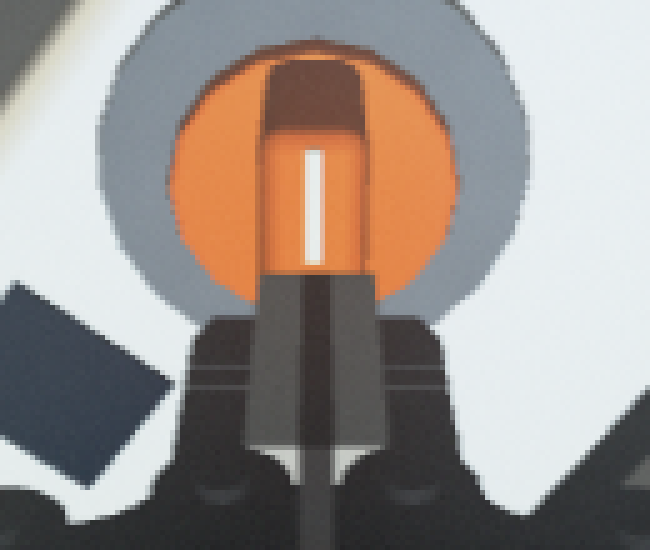

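The wrist and scene depth both put the shut finger ends at z≈0.106–0.114, while the reported TCP z is 0.071. So the true tips sit about 40 mm short of the reported TCP, and horizontally they agree. I'll apply that correction: open, go down about 38 mm, close, and check the width.

>>> drive_tool:
  claw: 0.4
  increments:
    - {"tx":0,"ty":0,"tz":0,"twist":0}
    - {"tx":0,"ty":0,"tz":0,"twist":0}
    - {"tx":0,"ty":0,"tz":0,"twist":0}
    - {"tx":0,"ty":0,"tz":0,"twist":0}
    - {"tx":0,"ty":0,"tz":0,"twist":0}
    - {"tx":0,"ty":0,"tz":12,"twist":0}
    - {"tx":0,"ty":0,"tz":24,"twist":0}
    - {"tx":0,"ty":0,"tz":36,"twist":0}
    - {"tx":0,"ty":0,"tz":36,"twist":0}
    - {"tx":0,"ty":0,"tz":36,"twist":0}

```text
time_s: 4.1
eef_pos: [0.4163, -0.1494, 0.0349]
tool_rot: [-1.387, -2.819, 0.0]
contact_force: [0.4, -0.3, -0.3]
gripper_width: 0.0512
```

```bash
python3 -c "
from h import *
for n in('wrist','scene'): grab(n,n+'3')
a=cv2.resize(load('scene3')['frame'][110:190,220:330],None,fx=5,fy=5);cv2.imwrite('pics/c5.png',a)
delta(.416,-.1505,.03,37.5)
"
```

```text
t 4.2 pos [ 0.4168 -0.1493  0.0354] jaw 37.59 F [ 0.1 -0.1 -0.5] w 0.0511 j6 -2.51
tilt 0.07 -> tx ty tz [-0.4 -1.3  5.4] twist 0.1
```

View pics/c5.png

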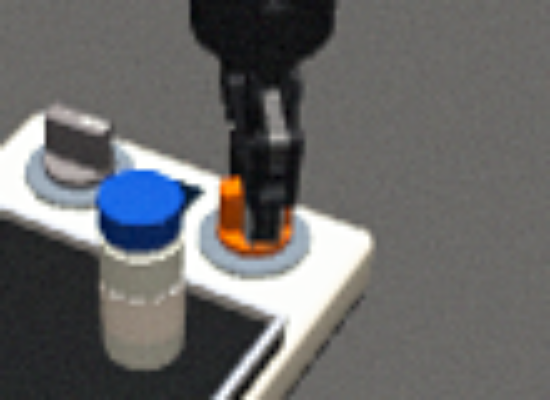

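View pics/wrist3.png

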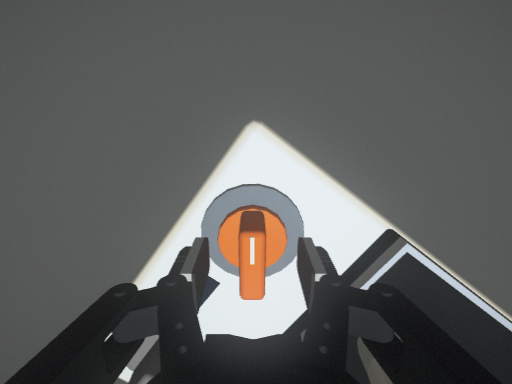

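The scene crop shows the fingers now straddling the orange bar. Closing.

>>> drive_tool:
  claw: 1
  increments:
    - {"tx":0,"ty":-1,"tz":0,"twist":0}
    - {"tx":0,"ty":-1,"tz":0,"twist":0}
    - {"tx":0,"ty":-1,"tz":0,"twist":0}
    - {"tx":0,"ty":-1,"tz":0,"twist":0}
    - {"tx":0,"ty":-1,"tz":0,"twist":0}
    - {"tx":0,"ty":-1,"tz":0,"twist":0}
    - {"tx":0,"ty":-1,"tz":0,"twist":0}
    - {"tx":0,"ty":-1,"tz":0,"twist":0}

```text
time_s: 5.0
eef_pos: [0.416, -0.1498, 0.0354]
tool_rot: [1.387, 2.818, 0.001]
contact_force: [-0.8, 3.3, 5.6]
gripper_width: 0.0129
```

```bash
python3 -c "
from h import *
delta(.416,-.1505,.035,90.5);print(robot.get_state()['wrist_torque'])"
```

```text
t 5.0 pos [ 0.416  -0.1498  0.0354] jaw 37.6 F [-0.8  3.3  5.6] w 0.0129 j6 -2.51
tilt 0.06 -> tx ty tz [-0.6 -0.4  0.4] twist -52.9
[ 0.91241066  0.23644304 -0.00215408]
```

>>> drive_tool:
  increments:
    - {"tx":0,"ty":0,"tz":-1,"twist":-6}
    - {"tx":0,"ty":0,"tz":-1,"twist":-12}
    - {"tx":0,"ty":0,"tz":-1,"twist":-18}
    - {"tx":0,"ty":0,"tz":-1,"twist":-24}
    - {"tx":0,"ty":0,"tz":-1,"twist":-30}
    - {"tx":0,"ty":0,"tz":-1,"twist":-36}
    - {"tx":0,"ty":0,"tz":-1,"twist":-42}
    - {"tx":0,"ty":0,"tz":-1,"twist":-47}
    - {"tx":0,"ty":0,"tz":-1,"twist":-50}
    - {"tx":0,"ty":0,"tz":-1,"twist":-50}
    - {"tx":0,"ty":0,"tz":-1,"twist":-50}

```text
time_s: 6.1
eef_pos: [0.416, -0.1496, 0.0355]
tool_rot: [0.068, 3.14, 0.001]
contact_force: [2.6, 2.2, -5.5]
gripper_width: 0.0127
```

```bash
python3 -c "
from h import *
delta(.416,-.1505,.035,90.5);print(robot.get_state()['wrist_torque'])"
```

```text
t 6.1 pos [ 0.416  -0.1496  0.0355] jaw 87.51 F [ 2.6  2.2 -5.5] w 0.0127 j6 -1.64
tilt 0.07 -> tx ty tz [-0.1 -0.8  0.5] twist -3.0
[ 0.75383646 -0.90952409  0.06597473]
```

>>> drive_tool:
  increments:
    - {"tx":0,"ty":0,"tz":0,"twist":-2}
    - {"tx":0,"ty":0,"tz":0,"twist":-3}
    - {"tx":0,"ty":0,"tz":0,"twist":-4}
    - {"tx":0,"ty":0,"tz":0,"twist":-4}

```text
time_s: 6.5
eef_pos: [0.416, -0.1496, 0.0355]
tool_rot: [-0.039, 3.14, 0.001]
contact_force: [3.3, 3.3, -7.1]
gripper_width: 0.0126
```

```bash
python3 -c "
from h import *
delta(.416,-.1505,.035,90.5);print(robot.get_state()['wrist_torque'])"
```

```text
t 6.5 pos [ 0.416  -0.1496  0.0355] jaw 91.43 F [ 3.3  3.3 -7.1] w 0.0126 j6 -1.57
tilt 0.09 -> tx ty tz [ 0.  -0.9  0.5] twist 0.9
[ 0.87788748 -1.23970129 -0.47289308]
```

Torque about z is now −0.47 N·m, well above the 0.03 friction, so the knob is against the stop. A slight extra press, then release and rise.

>>> drive_tool:
  increments:
    - {"tx":0,"ty":0,"tz":0,"twist":-1.5}
    - {"tx":0,"ty":0,"tz":0,"twist":-1.5}
    - {"tx":0,"ty":0,"tz":0,"twist":0}

```text
time_s: 6.8
eef_pos: [0.416, -0.1496, 0.0355]
tool_rot: [-0.035, 3.14, 0.002]
contact_force: [3.9, 3.8, -7.3]
gripper_width: 0.0126
```

>>> drive_tool:
  claw: 0.4
  increments:
    - {"tx":0,"ty":0,"tz":0,"twist":0}
    - {"tx":0,"ty":0,"tz":0,"twist":0}
    - {"tx":0,"ty":0,"tz":0,"twist":0}
    - {"tx":0,"ty":0,"tz":0,"twist":0}
    - {"tx":0,"ty":0,"tz":-40,"twist":0}
    - {"tx":0,"ty":0,"tz":-80,"twist":0}
    - {"tx":0,"ty":0,"tz":-120,"twist":0}
    - {"tx":0,"ty":0,"tz":-160,"twist":0}
    - {"tx":0,"ty":0,"tz":-160,"twist":0}
    - {"tx":0,"ty":0,"tz":-160,"twist":0}

```text
time_s: 7.8
eef_pos: [0.4154, -0.1498, 0.1965]
tool_rot: [-0.043, 3.139, 0.001]
contact_force: [-0.3, 0.5, -0.2]
gripper_width: 0.0513
```

```bash
python3 - <<'E'
from h import *
for n in('wrist','scene'): grab(n,n+'4')
for n in('wrist4','scene4'):
  c=load(n);P=cloud(c)
  for nm,y0 in(('O',-.15),('G',-.27)):
    m=(P[...,2]>.087)&(P[...,2]<.1)&(np.hypot(P[...,0]-.417,P[...,1]-y0)<.04)&(c['depth']>0); q=P[m]
    if len(q)>9: print(n,nm,len(q),q.mean(0).round(4),cv2.minAreaRect(q[:,:2].astype(np.float32)*1000))
delta(.538,-.272,.25,115.6)
E
```

```text
wrist4 O 477 [ 0.4139 -0.1517  0.0943] ((415.0140380859375, -151.44012451171875), (41.201271057128906, 13.242627143859863), 1.1597177982330322)
wrist4 G 531 [ 0.4159 -0.2704  0.0939] ((417.0050048828125, -271.1197814941406), (14.830078125, 41.904075622558594), 2.7616779804229736)
scene4 O 54 [ 0.4205 -0.1478  0.0912] ((420.62469482421875, -148.9268341064453), (13.705911636352539, 40.56106185913086), 89.2734146118164)
scene4 G 52 [ 0.4215 -0.2682  0.0909] ((420.93939208984375, -268.4288330078125), (38.4321174621582, 15.11561107635498), 89.94986724853516)
t 7.9 pos [ 0.4142 -0.1498  0.1946] jaw 91.56 F [-0.1  1.  -0.8] w 0.0514 j6 -1.57
tilt 0.15 -> tx ty tz [-120.2 -125.5  -55.7] twist -24.0
```

View pics/wrist4.png

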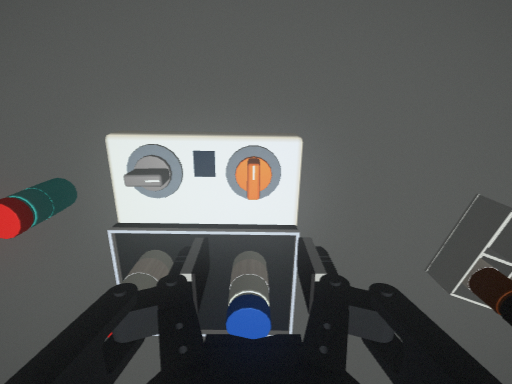

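```bash
python3 - <<'E'
from h import *
b=load('scene3')
for z in(.06,.065,.07,.075,.08,.085): print(z,[np.round(proj(b,[.4165+r*.792,-.1494+r*.61,z]),1) for r in(.0255,.033)])
for v in range(152,164): print(v,b['frame'][v,272],fromdepth(b,272,v).round(4))
w=load('wrist3')
for v in range(232,276,3): print(v,w['frame'][v,204],fromdepth(w,204,v).round(4),w['frame'][v,302],fromdepth(w,302,v).round(4))
E
```

```text
0.06 [array([271.9, 160.8]), array([272.3, 162.6])]
0.065 [array([271.9, 159.5]), array([272.3, 161.3])]
0.07 [array([272. , 158.2]), array([272.4, 159.9])]
0.075 [array([272. , 156.8]), array([272.4, 158.6])]
0.08 [array([272.1, 155.5]), array([272.5, 157.3])]
0.085 [array([272.2, 154.2]), array([272.6, 155.9])]
152 [30 27 25] [ 0.4489 -0.1283  0.1045]
153 [27 25 19] [ 0.4509 -0.1271  0.103 ]
154 [20 16 19] [ 0.451  -0.1269  0.0995]
155 [21 24 21] [ 0.4488 -0.1279  0.0937]
156 [30 31 26] [ 0.4512 -0.1265  0.0925]
157 [28 20 14] [ 0.448  -0.1281  0.0857]
158 [ 27  60 110] [ 0.4479 -0.128   0.082 ]
159 [ 39 110 205] [ 0.444  -0.1299  0.0744]
160 [  8  59 142] [ 0.4336 -0.1352  0.06  ]
161 [110 114 133] [ 0.4344 -0.1346  0.0571]
162 [195 179 164] [ 0.4351 -0.1341  0.054 ]
163 [188 173 159] [ 0.4413 -0.1308  0.0566]
232 [150 141 130] [ 0.3894 -0.1683  0.0573] [156 148 137] [ 0.4399 -0.13    0.0565]
235 [151 143 133] [ 0.3906 -0.17    0.0576] [157 149 138] [ 0.4413 -0.1317  0.0565]
238 [68 68 70] [ 0.3881 -0.1593  0.0805] [72 72 73] [ 0.4305 -0.1258  0.0818]
241 [58 60 62] [ 0.3882 -0.15
[... 206 characters left out ...]
50 [55 55 58] [ 0.3908 -0.1608  0.0886] [64 62 65] [ 0.4305 -0.1282  0.0913]
253 [57 58 60] [ 0.3915 -0.1614  0.0901] [62 60 64] [ 0.4318 -0.1297  0.091 ]
256 [56 57 60] [ 0.3924 -0.1625  0.0907] [65 64 68] [ 0.4323 -0.1305  0.0923]
259 [54 55 59] [ 0.3933 -0.1639  0.0909] [60 60 63] [ 0.4337 -0.132   0.0919]
262 [55 56 58] [ 0.3943 -0.1654  0.0909] [62 61 63] [ 0.434  -0.1328  0.0935]
265 [58 58 61] [ 0.3951 -0.1661  0.0921] [61 60 64] [ 0.4345 -0.1337  0.0947]
268 [55 56 58] [ 0.3962 -0.1677  0.092 ] [62 60 63] [ 0.4363 -0.1355  0.0936]
271 [55 54 58] [ 0.397  -0.1687  0.0928] [60 60 62] [ 0.4371 -0.1366  0.0944]
274 [57 57 58] [ 0.398  -0.17    0.0931] [61 60 64] [ 0.4373 -0.1372  0.096 ]
```

>>> drive_tool:
  claw: 0.1
  increments:
    - {"tx":-30,"ty":-32,"tz":0,"twist":-6}
    - {"tx":-60,"ty":-64,"tz":0,"twist":-12}
    - {"tx":-90,"ty":-95,"tz":0,"twist":-18}
    - {"tx":-120,"ty":-125,"tz":0,"twist":-24}
    - {"tx":-120,"ty":-125,"tz":0,"twist":-24}
    - {"tx":-120,"ty":-125,"tz":0,"twist":-24}
    - {"tx":-120,"ty":-125,"tz":0,"twist":-24}

```text
time_s: 8.6
eef_pos: [0.5376, -0.2709, 0.1946]
tool_rot: [0.694, -3.061, -0.002]
contact_force: [-0.7, 0.4, 0.2]
gripper_width: 0.0767
```

```bash
python3 - <<'E'
from h import *
grab('wrist','wrist5'); c=load('wrist5');P=cloud(c)
for nm,x,y in(('red',.538,-.272),('blue',.536,-.151)):
    m=(P[...,2]>.165)&(P[...,2]<.178)&(np.hypot(P[...,0]-x,P[...,1]-y)<.04)&(c['depth']>0); q=P[m]
    if len(q)>9: print(nm,len(q),q.mean(0).round(4),cv2.minEnclosingCircle(q[:,:2].astype(np.float32)*1000))
delta(.538,-.272,.096,115.6)
E
```

```text
red 2215 [ 0.5352 -0.2749  0.1724] ((536.5451049804688, -274.17767333984375), 21.875513076782227)
blue 1733 [ 0.532  -0.1549  0.1721] ((534.7452392578125, -153.6485137939453), 22.224903106689453)
t 8.65 pos [ 0.5378 -0.2708  0.1954] jaw 115.59 F [ 0.1 -0.5 -0.4] w 0.0771 j6 -0.93
tilt 0.09 -> tx ty tz [ 0.2 -1.3 99.4] twist -0.0
```

View pics/wrist5.png

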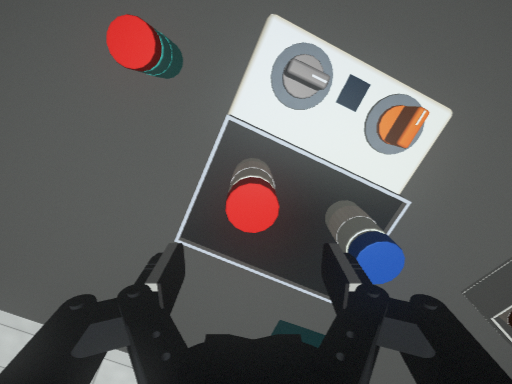

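Wrist view: the red cap is at (252,205), centred between the jaws, with the turquoise one far off at (133,42). Descending to grip the cap.

>>> drive_tool:
  increments:
    - {"tx":1,"ty":-2,"tz":30,"twist":0}
    - {"tx":1,"ty":-2,"tz":60,"twist":0}
    - {"tx":1,"ty":-2,"tz":85,"twist":0}
    - {"tx":1,"ty":-2,"tz":99,"twist":0}
    - {"tx":1,"ty":-2,"tz":99,"twist":0}
    - {"tx":1,"ty":-2,"tz":99,"twist":0}

```text
time_s: 9.25
eef_pos: [0.5389, -0.2734, 0.0979]
tool_rot: [-0.697, 3.062, -0.001]
contact_force: [0.1, 0.1, 1.1]
gripper_width: 0.0769
```

```bash
python3 - <<'E'
from h import *
for n in('wrist','scene'): grab(n,n+'6')
a=cv2.resize(load('scene6')['frame'][80:210,160:290],None,fx=4,fy=4);cv2.imwrite('pics/c6.png',a)
delta(.537,-.273,.096,115.6)
E
```

```text
t 9.35 pos [ 0.5396 -0.2738  0.0986] jaw 115.61 F [-0.6 -1.  -0.6] w 0.0769 j6 -0.92
tilt 0.18 -> tx ty tz [2.  1.8 2.6] twist 0.0
```

View pics/c6.png

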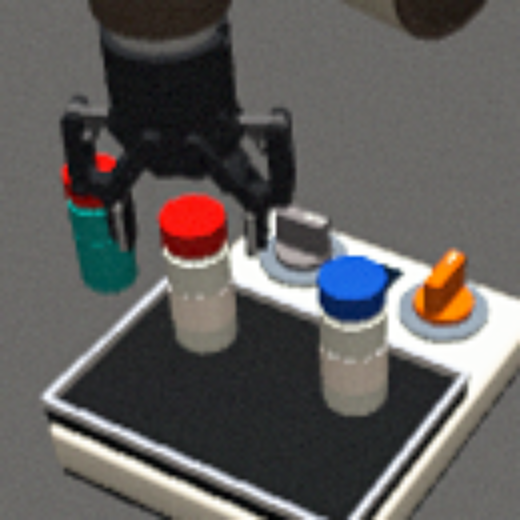

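View pics/wrist6.png

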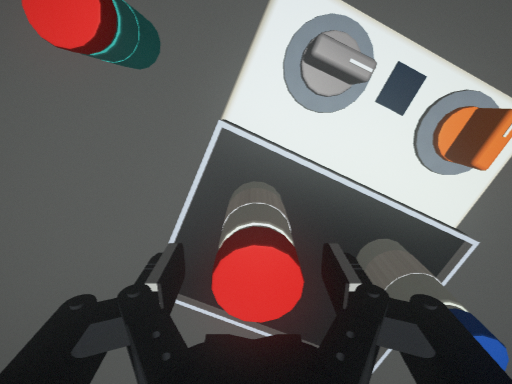

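>>> drive_tool:
  claw: 1
  increments:
    - {"tx":2,"ty":1,"tz":2,"twist":0}
    - {"tx":2,"ty":1,"tz":2,"twist":0}
    - {"tx":2,"ty":1,"tz":2,"twist":0}
    - {"tx":2,"ty":1,"tz":2,"twist":0}
    - {"tx":2,"ty":1,"tz":2,"twist":0}
    - {"tx":2,"ty":1,"tz":2,"twist":0}
    - {"tx":2,"ty":1,"tz":2,"twist":0}

```text
time_s: 10.05
eef_pos: [0.5365, -0.2737, 0.0955]
tool_rot: [-0.696, 3.064, -0.0]
contact_force: [-1.9, 2.4, 5.1]
gripper_width: 0.0427
```

>>> drive_tool:
  increments:
    - {"tx":0,"ty":0,"tz":-5,"twist":0}
    - {"tx":0,"ty":0,"tz":-15,"twist":0}
    - {"tx":0,"ty":0,"tz":-30,"twist":0}
    - {"tx":0,"ty":0,"tz":-30,"twist":0}
    - {"tx":0,"ty":0,"tz":-30,"twist":0}

```text
time_s: 10.55
eef_pos: [0.5366, -0.2737, 0.1247]
tool_rot: [-0.695, 3.063, 0.0]
contact_force: [0.2, 0.2, -2.5]
gripper_width: 0.0426
```

```bash
python3 - <<'E'
from h import *
grab('scene','scene7')
a=cv2.resize(load('scene7')['frame'][80:210,160:290],None,fx=4,fy=4);cv2.imwrite('pics/c7.png',a)
delta(.5195,.263,.036,115.6)
E
```

```text
t 10.6 pos [ 0.5361 -0.2736  0.1242] jaw 115.56 F [-1.1  0.8 -2.2] w 0.0427 j6 -0.92
tilt 0.06 -> tx ty tz [-216.5  491.2   88.6] twist -0.0
```

View pics/c7.png

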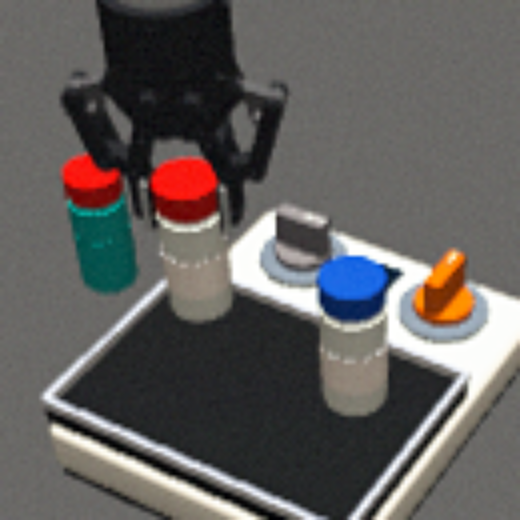

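Red is held (width 43 mm) and off the platform. Lift clear, then carry.

>>> drive_tool:
  increments:
    - {"tx":0,"ty":0,"tz":-15,"twist":0}
    - {"tx":0,"ty":0,"tz":-40,"twist":0}
    - {"tx":0,"ty":0,"tz":-70,"twist":0}
    - {"tx":0,"ty":0,"tz":-100,"twist":0}
    - {"tx":0,"ty":0,"tz":-125,"twist":0}
    - {"tx":-4,"ty":9,"tz":-140,"twist":0}
    - {"tx":-12,"ty":27,"tz":-145,"twist":0}
    - {"tx":-24,"ty":54,"tz":-145,"twist":0}
    - {"tx":-38,"ty":86,"tz":-145,"twist":0}
    - {"tx":-54,"ty":122,"tz":-145,"twist":0}
    - {"tx":-70,"ty":158,"tz":-145,"twist":0}
    - {"tx":-86,"ty":194,"tz":-145,"twist":0}

```text
time_s: 11.8
eef_pos: [0.5296, -0.0602, 0.2687]
tool_rot: [0.694, -3.062, -0.001]
contact_force: [1.2, -0.4, -1.8]
gripper_width: 0.0426
```

```bash
python3 - <<'E'
from h import *
delta(.5195,.263,.27,115.6)
E
```

```text
t 11.8 pos [ 0.5296 -0.0602  0.2687] jaw 115.55 F [ 1.2 -0.4 -1.8] w 0.0426 j6 -1.32
tilt 0.1 -> tx ty tz [-130.3  295.9   -1.2] twist -0.0
```

>>> drive_tool:
  increments:
    - {"tx":-16,"ty":36,"tz":0,"twist":0}
    - {"tx":-32,"ty":72,"tz":0,"twist":0}
    - {"tx":-48,"ty":108,"tz":0,"twist":0}
    - {"tx":-64,"ty":144,"tz":0,"twist":0}
    - {"tx":-80,"ty":180,"tz":0,"twist":0}
    - {"tx":-96,"ty":216,"tz":0,"twist":0}
    - {"tx":-109,"ty":248,"tz":0,"twist":0}
    - {"tx":-120,"ty":273,"tz":0,"twist":0}
    - {"tx":-127,"ty":288,"tz":0,"twist":0}
    - {"tx":-130,"ty":295,"tz":0,"twist":0}
    - {"tx":-130,"ty":295,"tz":0,"twist":0}
    - {"tx":-130,"ty":295,"tz":0,"twist":0}

```text
time_s: 13.0
eef_pos: [0.5203, 0.2596, 0.2697]
tool_rot: [0.694, -3.063, 0.001]
contact_force: [0.3, -0.5, -1.3]
gripper_width: 0.0428
```

```bash
python3 - <<'E'
from h import *
for n in('wrist','top','scene'): grab(n,n+'8')
delta(.5195,.263,.0315,115.6)
E
```

```text
t 13.15 pos [0.5204 0.2594 0.2701] jaw 115.5 F [ 0.5 -0.1 -2.3] w 0.0428 j6 -1.87
tilt 0.01 -> tx ty tz [ -0.7   3.6 238.6] twist -0.1
```

View pics/wrist8.png

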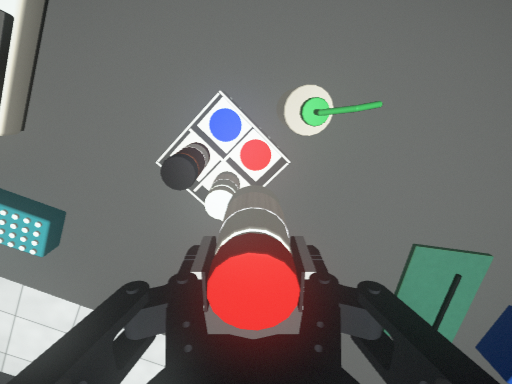

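View pics/scene8.png

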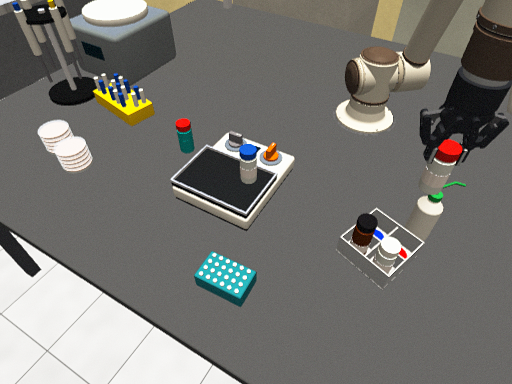

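```bash
python3 - <<'E'
from h import *
c=load('wrist8');hsv=cv2.cvtColor(c['frame'],cv2.COLOR_BGR2HSV)
for nm,m in(('red',cv2.inRange(hsv,(0,150,90),(5,255,255))|cv2.inRange(hsv,(174,150,90),(180,255,255))),('blue',cv2.inRange(hsv,(110,150,90),(130,255,255)))):
    cs,_=cv2.findContours(m,0,1)
    for k in cs:
        if cv2.contourArea(k)>100:
            (u,v),ax,an=cv2.fitEllipse(k); print(nm,u,v,ax,'floor',onplane(c,u,v,.004).round(4),'captop',onplane(c,u,v,.2701-.0275+.104).round(4))
E
```

```text
red 253.7781524658203 286.75653076171875 (84.2048110961914, 96.4399642944336) floor [0.7547 0.3712 0.004 ] captop [0.5177 0.2572 0.3466]
red 255.36407470703125 154.3843994140625 (28.929885864257812, 29.03043556213379) floor [0.5185 0.2613 0.004 ] captop [0.4627 0.2317 0.3466]
blue 224.96969604492188 124.31082916259766 (30.190597534179688, 31.29804801940918) floor [0.4958 0.1967 0.004 ] captop [0.4574 0.2166 0.3466]
```

>>> drive_tool:
  increments:
    - {"tx":0,"ty":2,"tz":10,"twist":0}
    - {"tx":0,"ty":4,"tz":35,"twist":0}
    - {"tx":0,"ty":4,"tz":70,"twist":0}
    - {"tx":0,"ty":4,"tz":105,"twist":0}
    - {"tx":0,"ty":4,"tz":135,"twist":0}
    - {"tx":0,"ty":4,"tz":155,"twist":0}
    - {"tx":0,"ty":4,"tz":165,"twist":0}
    - {"tx":0,"ty":4,"tz":165,"twist":0}
    - {"tx":0,"ty":4,"tz":165,"twist":0}

```text
time_s: 14.05
eef_pos: [0.5193, 0.2645, 0.1057]
tool_rot: [-0.695, 3.062, 0.001]
contact_force: [0.4, -0.5, -1.5]
gripper_width: 0.0428
```

```bash
python3 - <<'E'
from h import *
for n in('scene','top'): grab(n,n+'9')
a=cv2.resize(load('scene9')['frame'][140:300,320:490],None,fx=4,fy=3.75);cv2.imwrite('pics/c9.png',a)
delta(.519,.2625,.0315,115.6)
E
```

```text
t 14.15 pos [0.5194 0.2648 0.1064] jaw 115.59 F [-0.1  0.6 -1.1] w 0.0425 j6 -1.87
tilt 0.18 -> tx ty tz [ 1.6 -1.9 74.9] twist -0.0
```

View pics/c9.png

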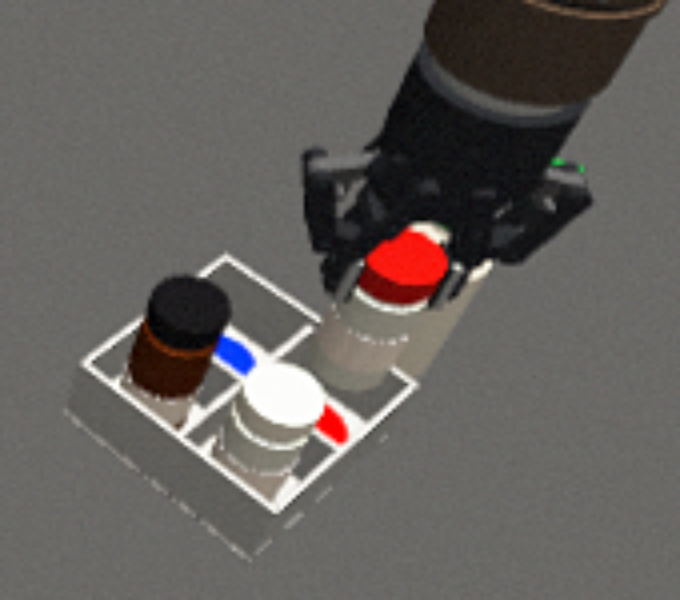

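The knuckles stick out about ±70 mm along the jaw axis. On this diagonal they would come close to the tall amber bottle, so I'll turn the jaws by 90° to the other diagonal before lowering.

>>> drive_tool:
  increments:
    - {"tx":1,"ty":-2,"tz":-20,"twist":-4}
    - {"tx":1,"ty":-2,"tz":-40,"twist":-12}
    - {"tx":1,"ty":-2,"tz":-40,"twist":-20}
    - {"tx":1,"ty":-2,"tz":-40,"twist":-28}
    - {"tx":1,"ty":-2,"tz":-40,"twist":-36}
    - {"tx":1,"ty":-2,"tz":-40,"twist":-44}
    - {"tx":1,"ty":-2,"tz":-40,"twist":-52}
    - {"tx":1,"ty":-2,"tz":-40,"twist":-60}
    - {"tx":1,"ty":-2,"tz":-40,"twist":-68}
    - {"tx":1,"ty":-2,"tz":-40,"twist":-76}
    - {"tx":1,"ty":-2,"tz":-40,"twist":-84}
    - {"tx":1,"ty":-2,"tz":-40,"twist":-90}

```text
time_s: 15.35
eef_pos: [0.519, 0.2624, 0.1463]
tool_rot: [-2.66, 1.667, -0.001]
contact_force: [0.6, -0.9, -2.5]
gripper_width: 0.0427
```

>>> drive_tool:
  increments:
    - {"tx":0,"ty":0,"tz":0,"twist":0}
    - {"tx":0,"ty":0,"tz":0,"twist":0}

```text
time_s: 15.55
eef_pos: [0.5188, 0.2622, 0.1457]
tool_rot: [-2.655, 1.677, -0.001]
contact_force: [-0.1, -0.4, -1.6]
gripper_width: 0.0428
```

```bash
python3 - <<'E'
from h import *
c=grab('wrist','wrist10')
delta(.519,.2625,.0315,25.65)
z=robot.get_state()['eef_pos'][2]
hsv=cv2.cvtColor(c['frame'],cv2.COLOR_BGR2HSV)
m=cv2.inRange(hsv,(0,150,90),(5,255,255))|cv2.inRange(hsv,(174,150,90),(180,255,255))
cs,_=cv2.findContours(m,0,1)
for k in cs:
  if cv2.contourArea(k)>100:
    (u,v),ax,an=cv2.fitEllipse(k); print(u,v,ax,'floor',onplane(c,u,v,.004).round(4),'captop',onplane(c,u,v,z-.0275+.104).round(4))
E
```

```text
t 15.6 pos [0.5187 0.2621 0.1455] jaw -154.53 F [-0.1 -0.3 -1.8] w 0.043 j6 -0.3
tilt 0.08 -> tx ty tz [ -0.2  -0.3 114. ] twist -0.2
252.75140380859375 283.32763671875 (93.11652374267578, 94.32835388183594) floor [0.4505 0.4049 0.004 ] captop [0.5201 0.2571 0.222 ]
256.676513671875 175.38259887695312 (23.483802795410156, 42.6482048034668) floor [0.5133 0.2614 0.004 ] captop [0.5405 0.2106 0.222 ]
```

View pics/wrist10.png

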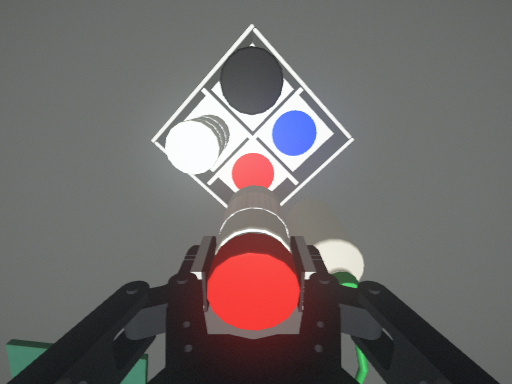

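>>> drive_tool:
  increments:
    - {"tx":-3,"ty":0,"tz":10,"twist":0}
    - {"tx":-3,"ty":0,"tz":30,"twist":0}
    - {"tx":-3,"ty":0,"tz":50,"twist":0}
    - {"tx":-3,"ty":0,"tz":70,"twist":0}
    - {"tx":-3,"ty":0,"tz":85,"twist":0}
    - {"tx":-3,"ty":0,"tz":96,"twist":0}
    - {"tx":-3,"ty":0,"tz":103,"twist":0}
    - {"tx":-3,"ty":0,"tz":107,"twist":0}
    - {"tx":-3,"ty":0,"tz":108,"twist":0}
    - {"tx":-3,"ty":0,"tz":108,"twist":0}
    - {"tx":-3,"ty":0,"tz":108,"twist":0}

```text
time_s: 16.7
eef_pos: [0.5176, 0.265, 0.0375]
tool_rot: [-2.657, 1.674, -0.001]
contact_force: [0.9, -0.3, -1.9]
gripper_width: 0.0427
```

```bash
python3 - <<'E'
from h import *
for n in('scene','top'): grab(n,n+'11')
a=cv2.resize(load('scene11')['frame'][140:300,320:490],None,fx=4,fy=3.75);cv2.imwrite('pics/c11.png',a)
delta(.519,.2625,.0315,25.65)
E
```

```text
t 16.8 pos [0.5175 0.2649 0.0374] jaw -154.42 F [-0.3  0.6 -1.5] w 0.0424 j6 -0.31
tilt 0.07 -> tx ty tz [ 2.8 -0.3  5.9] twist -0.1
```

View pics/c11.png

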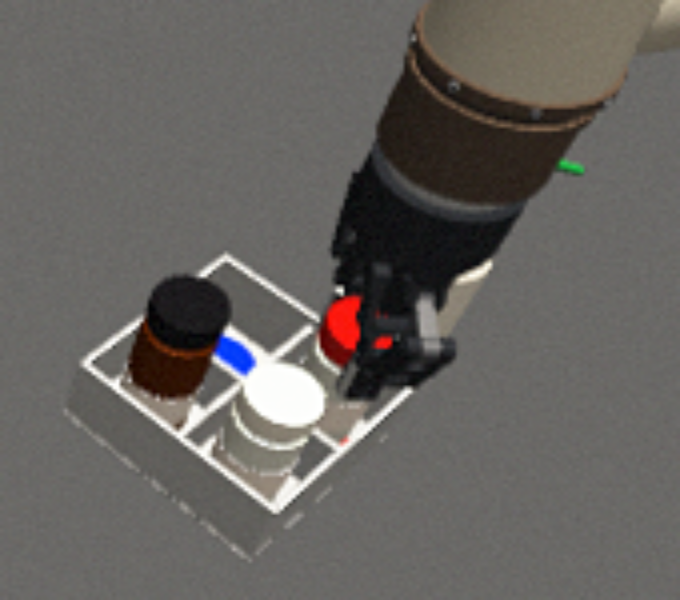

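The bottle is in the red cell with no side force. Lowering the last ~6 mm until it touches.

>>> drive_tool:
  increments:
    - {"tx":0,"ty":0,"tz":2,"twist":0}
    - {"tx":0,"ty":0,"tz":4,"twist":0}
    - {"tx":0,"ty":0,"tz":5,"twist":0}
    - {"tx":0,"ty":0,"tz":5.5,"twist":0}
    - {"tx":0,"ty":0,"tz":5.5,"twist":0}
    - {"tx":0,"ty":0,"tz":5.5,"twist":0}

```text
time_s: 17.4
eef_pos: [0.5171, 0.2645, 0.0316]
tool_rot: [2.658, -1.674, -0.0]
contact_force: [-0.2, -0.1, 1.3]
gripper_width: 0.0429
```

>>> drive_tool:
  increments:
    - {"tx":0,"ty":0,"tz":0.5,"twist":0}
    - {"tx":0,"ty":0,"tz":0.5,"twist":0}
    - {"tx":0,"ty":0,"tz":0.5,"twist":0}

```text
time_s: 17.7
eef_pos: [0.5171, 0.2645, 0.0315]
tool_rot: [2.658, -1.674, 0.0]
contact_force: [-3.1, -1.9, 5.6]
gripper_width: 0.0426
```

>>> drive_tool:
  claw: 0.3
  increments:
    - {"tx":0,"ty":0,"tz":0,"twist":0}
    - {"tx":0,"ty":0,"tz":0,"twist":0}
    - {"tx":0,"ty":0,"tz":0,"twist":0}
    - {"tx":0,"ty":0,"tz":0,"twist":0}
    - {"tx":0,"ty":0,"tz":0,"twist":0}
    - {"tx":0,"ty":0,"tz":-10,"twist":0}
    - {"tx":0,"ty":0,"tz":-30,"twist":0}
    - {"tx":0,"ty":0,"tz":-70,"twist":0}
    - {"tx":0,"ty":0,"tz":-115,"twist":0}
    - {"tx":0,"ty":0,"tz":-160,"twist":0}
    - {"tx":0,"ty":0,"tz":-200,"twist":0}
    - {"tx":0,"ty":0,"tz":-200,"twist":0}

```text
time_s: 18.9
eef_pos: [0.5204, 0.2664, 0.2391]
tool_rot: [-2.647, 1.666, -0.01]
contact_force: [0.1, -0.1, -0.2]
gripper_width: 0.0596
```

```bash
python3 - <<'E'
from h import *
for n in('scene','wrist'): grab(n,n+'12')
a=cv2.resize(load('scene12')['frame'][140:300,320:490],None,fx=4,fy=3.75);cv2.imwrite('pics/c12.png',a)
delta(.536,-.1515,.22,115.65)
E
```

```text
t 19.0 pos [0.5174 0.265  0.2326] jaw -154.43 F [ 0.9 -0.5 -0.7] w 0.0597 j6 -0.31
tilt 0.2 -> tx ty tz [383.7 163.   11.5] twist 89.9
```

View pics/c12.png

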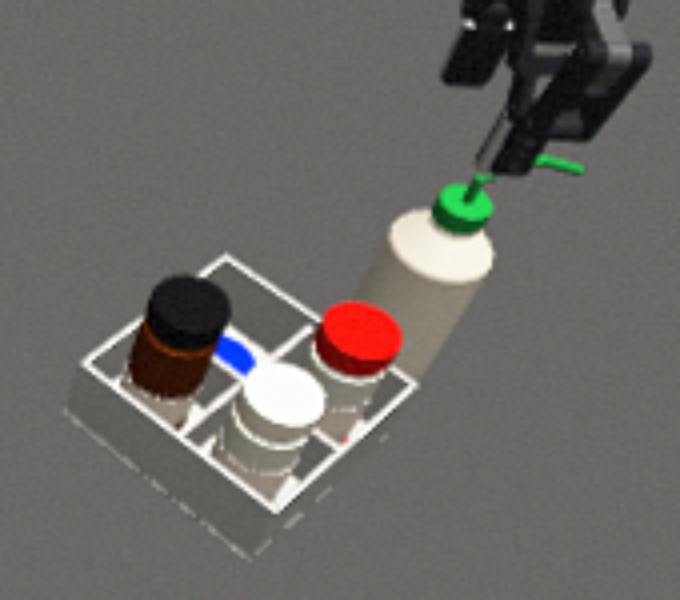

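Red stands upright in its cell. Now on to blue.

>>> drive_tool:
  claw: 0.1
  increments:
    - {"tx":32,"ty":14,"tz":0,"twist":6}
    - {"tx":70,"ty":30,"tz":0,"twist":14}
    - {"tx":108,"ty":46,"tz":0,"twist":22}
    - {"tx":146,"ty":62,"tz":0,"twist":30}
    - {"tx":184,"ty":78,"tz":0,"twist":38}
    - {"tx":222,"ty":94,"tz":0,"twist":46}
    - {"tx":260,"ty":110,"tz":0,"twist":54}
    - {"tx":298,"ty":126,"tz":0,"twist":62}
    - {"tx":332,"ty":141,"tz":0,"twist":70}
    - {"tx":360,"ty":153,"tz":0,"twist":78}
    - {"tx":378,"ty":160,"tz":5,"twist":86}
    - {"tx":384,"ty":163,"tz":12,"twist":90}

```text
time_s: 20.2
eef_pos: [0.5351, -0.154, 0.2172]
tool_rot: [0.684, -3.063, -0.001]
contact_force: [-0.5, 0.3, -0.9]
gripper_width: 0.0771
```

>>> drive_tool:
  increments:
    - {"tx":0,"ty":0,"tz":0,"twist":0}
    - {"tx":0,"ty":0,"tz":20,"twist":0}
    - {"tx":0,"ty":0,"tz":20,"twist":0}
    - {"tx":0,"ty":0,"tz":20,"twist":0}

```text
time_s: 20.6
eef_pos: [0.5357, -0.1517, 0.1986]
tool_rot: [0.698, -3.061, -0.0]
contact_force: [0.7, 0.0, 0.0]
gripper_width: 0.077
```

```bash
python3 - <<'E'
from h import *
grab('wrist','wrist13'); c=load('wrist13');P=cloud(c)
m=(P[...,2]>.165)&(P[...,2]<.178)&(np.hypot(P[...,0]-.536,P[...,1]+.151)<.04)&(c['depth']>0); q=P[m]
print(len(q),q.mean(0).round(4),cv2.minEnclosingCircle(q[:,:2].astype(np.float32)*1000))
delta(.536,-.1525,.0955,115.65)
E
```

```text
2132 [ 0.5336 -0.154   0.1724] ((535.0225830078125, -153.26815795898438), 21.956783294677734)
t 20.65 pos [ 0.5362 -0.1518  0.1992] jaw 115.68 F [0.3 1.4 0.5] w 0.077 j6 -1.14
tilt 0.03 -> tx ty tz [  0.5  -0.5 103.7] twist 0.0
```

View pics/wrist13.png

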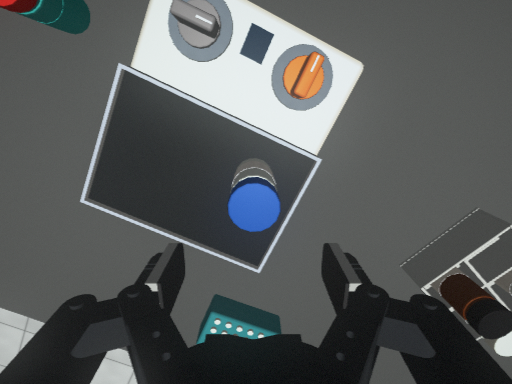

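The blue cap is at (254,205), centred between the jaws. Descend and grip.

>>> drive_tool:
  increments:
    - {"tx":1,"ty":0,"tz":30,"twist":0}
    - {"tx":2,"ty":0,"tz":60,"twist":0}
    - {"tx":2,"ty":0,"tz":88,"twist":0}
    - {"tx":2,"ty":0,"tz":103.5,"twist":0}
    - {"tx":2,"ty":0,"tz":103.5,"twist":0}
    - {"tx":2,"ty":0,"tz":103.5,"twist":0}

```text
time_s: 21.25
eef_pos: [0.5351, -0.1529, 0.0964]
tool_rot: [-0.697, 3.062, -0.001]
contact_force: [-0.3, 0.3, 0.1]
gripper_width: 0.0766
```

>>> drive_tool:
  claw: 1
  increments:
    - {"tx":0,"ty":0,"tz":0,"twist":0}
    - {"tx":0,"ty":0,"tz":0,"twist":0}
    - {"tx":0,"ty":0,"tz":0,"twist":0}
    - {"tx":0,"ty":0,"tz":0,"twist":0}
    - {"tx":0,"ty":0,"tz":0,"twist":0}
    - {"tx":0,"ty":0,"tz":0,"twist":0}
    - {"tx":0,"ty":0,"tz":0,"twist":0}

```text
time_s: 21.95
eef_pos: [0.535, -0.1529, 0.0968]
tool_rot: [-0.696, 3.061, -0.001]
contact_force: [-1.6, 2.1, 6.9]
gripper_width: 0.043
```

>>> drive_tool:
  increments:
    - {"tx":0,"ty":0,"tz":-5,"twist":0}
    - {"tx":0,"ty":0,"tz":-15,"twist":0}
    - {"tx":0,"ty":0,"tz":-30,"twist":0}
    - {"tx":0,"ty":0,"tz":-30,"twist":0}
    - {"tx":0,"ty":0,"tz":-30,"twist":0}

```text
time_s: 22.45
eef_pos: [0.534, -0.1529, 0.1253]
tool_rot: [-0.695, 3.063, 0.001]
contact_force: [-0.4, -0.1, -1.7]
gripper_width: 0.0426
```

```bash
python3 - <<'E'
from h import *
grab('scene','scene14')
a=cv2.resize(load('scene14')['frame'][80:210,180:310],None,fx=4,fy=4);cv2.imwrite('pics/c14.png',a)
delta(.5,.199,.25,115.65)
E
```

```text
t 22.5 pos [ 0.5336 -0.1529  0.1248] jaw 115.56 F [ 0.1 -0.8 -1.8] w 0.0428 j6 -1.14
tilt 0.06 -> tx ty tz [-121.4  332.  -125. ] twist -0.1
```

View pics/c14.png

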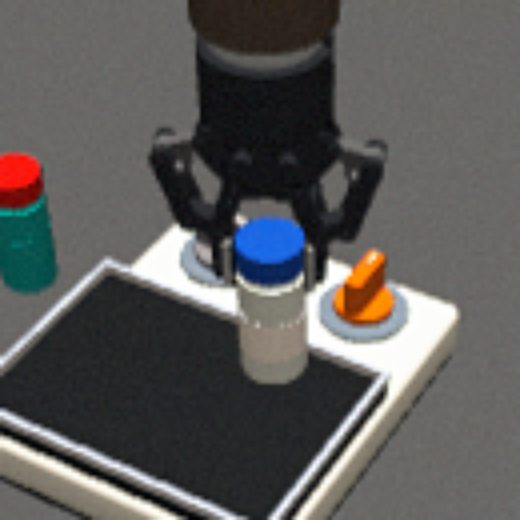

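>>> drive_tool:
  increments:
    - {"tx":0,"ty":0,"tz":-15,"twist":0}
    - {"tx":0,"ty":0,"tz":-45,"twist":0}
    - {"tx":0,"ty":0,"tz":-80,"twist":0}
    - {"tx":-5,"ty":13,"tz":-105,"twist":0}
    - {"tx":-15,"ty":40,"tz":-120,"twist":0}
    - {"tx":-28,"ty":76,"tz":-125,"twist":0}
    - {"tx":-42,"ty":114,"tz":-125,"twist":0}
    - {"tx":-56,"ty":152,"tz":-125,"twist":0}
    - {"tx":-70,"ty":190,"tz":-125,"twist":0}
    - {"tx":-84,"ty":228,"tz":-125,"twist":0}
    - {"tx":-97,"ty":264,"tz":-125,"twist":0}
    - {"tx":-107,"ty":292,"tz":-125,"twist":0}

```text
time_s: 23.7
eef_pos: [0.5037, 0.1585, 0.2492]
tool_rot: [0.697, -3.061, 0.0]
contact_force: [0.1, -0.2, -1.1]
gripper_width: 0.0429
```

```bash
python3 - <<'E'
from h import *
delta(.497,.198,.25,115.65)
E
```

```text
t 23.7 pos [0.5037 0.1585 0.2492] jaw 115.64 F [ 0.1 -0.2 -1.1] w 0.0429 j6 -1.74
tilt 0.11 -> tx ty tz [-11.1  38.5  -0.8] twist -0.0
```

>>> drive_tool:
  increments:
    - {"tx":-5,"ty":18,"tz":0,"twist":0}
    - {"tx":-9,"ty":30,"tz":0,"twist":0}
    - {"tx":-11,"ty":38,"tz":0,"twist":0}
    - {"tx":-11,"ty":38,"tz":20,"twist":0}
    - {"tx":-11,"ty":38,"tz":50,"twist":0}
    - {"tx":-11,"ty":38,"tz":80,"twist":0}
    - {"tx":-11,"ty":38,"tz":100,"twist":0}
    - {"tx":-11,"ty":38,"tz":110,"twist":0}
    - {"tx":-11,"ty":38,"tz":110,"twist":0}
    - {"tx":-11,"ty":38,"tz":110,"twist":0}

```text
time_s: 24.7
eef_pos: [0.4989, 0.1957, 0.1413]
tool_rot: [-0.695, 3.062, 0.0]
contact_force: [-0.2, -0.8, -0.6]
gripper_width: 0.0424
```

```bash
python3 - <<'E'
from h import *
c=grab('wrist','wrist15')
delta(.497,.1985,.0328,115.65)
z=robot.get_state()['eef_pos'][2]
hsv=cv2.cvtColor(c['frame'],cv2.COLOR_BGR2HSV); m=cv2.inRange(hsv,(105,150,90),(130,255,255))
cs,_=cv2.findContours(m,0,1)
for k in cs:
  if cv2.contourArea(k)>100:
    (u,v),ax,an=cv2.fitEllipse(k); print(u,v,ax,'floor',onplane(c,u,v,.004).round(4),'captop',onplane(c,u,v,z-.0288+.104).round(4))
E
```

```text
t 24.75 pos [0.4991 0.196  0.1417] jaw 115.57 F [-0.1  0.2 -0.4] w 0.0428 j6 -1.8
tilt 0.15 -> tx ty tz [  1.1   3.2 108.9] twist -0.1
252.09719848632812 287.8087463378906 (77.6632308959961, 92.90706634521484) floor [0.6477 0.2637 0.004 ] captop [0.498  0.1933 0.2169]
256.4442138671875 170.45074462890625 (34.51044464111328, 42.562904357910156) floor [0.4935 0.1961 0.004 ] captop [0.4471 0.171  0.2169]
```

View pics/wrist15.png

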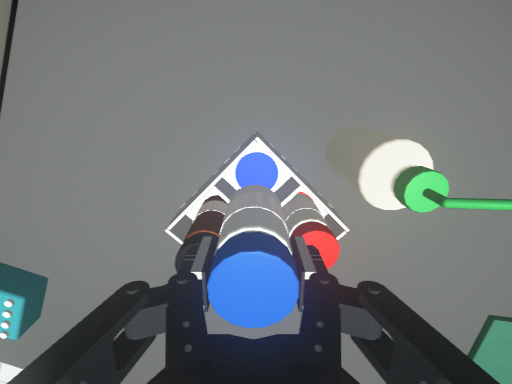

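```bash
python3 - <<'E'
from h import *
# knuckle geometry relative to TCP from earlier views with the bottle held
for n,pos,ang in(('scene14',(.5336,-.1529,.1248),115.56),('scene7',(.5361,-.2736,.1242),115.56),('wrist15',(.499,.196,.1415),115.57)):
    c=load(n);P=cloud(c); d=P-np.array(pos); a=np.radians(ang)
    al=d[...,0]*np.cos(a)+d[...,1]*np.sin(a); pe=-d[...,0]*np.sin(a)+d[...,1]*np.cos(a)
    ok=(c['depth']>0)&(c['frame'].max(-1)<90)&(abs(pe)<.05)&(d[...,2]>.03)&(d[...,2]<.2)
    for lo,hi in((.04,.05),(.05,.06),(.06,.07),(.07,.08),(.08,.09)):
        m=ok&(abs(al)>lo)&(abs(al)<hi)
        if m.sum()>3: print(n,lo,hi,m.sum(),'dz',np.percentile(d[m][:,2],[2,50,98]).round(3),'perp',np.percentile(pe[m],[2,98]).round(3))
for n in('top0','scene0','wrist15'):
    c=load(n);P=cloud(c); r=np.hypot(P[...,0]-.4275,P[...,1]-.287)
    for z in np.arange(.09,.16,.01):
        m=(c['depth']>0)&(abs(P[...,2]-z)<.005)&(r<.045)
        if m.sum()>3: print(n,round(z,3),m.sum(),np.percentile(r[m],[50,95]).round(4))
E
```

```text
scene14 0.04 0.05 172 dz [0.084 0.105 0.146] perp [-0.015  0.008]
scene14 0.05 0.06 167 dz [0.091 0.123 0.142] perp [-0.016  0.008]
scene14 0.06 0.07 60 dz [0.114 0.137 0.141] perp [-0.016  0.009]
scene7 0.04 0.05 152 dz [0.086 0.108 0.145] perp [-0.016  0.007]
scene7 0.05 0.06 147 dz [0.09  0.121 0.142] perp [-0.015  0.004]
scene7 0.06 0.07 62 dz [0.115 0.137 0.141] perp [-0.017  0.01 ]
wrist15 0.04 0.05 8351 dz [0.087 0.104 0.124] perp [-0.01   0.014]
wrist15 0.05 0.06 6622 dz [0.093 0.117 0.128] perp [-0.007  0.014]
wrist15 0.06 0.07 969 dz [0.111 0.124 0.129] perp [0.012 0.014]
top0 0.09 30 [0.0299 0.0313]
top0 0.1 28 [0.0299 0.0312]
top0 0.11 128 [0.0275 0.0307]
top0 0.12 157 [0.0215 0.0265]
top0 0.13 34 [0.0163 0.019 ]
top0 0.14 19 [0.0146 0.0162]
top0 0.15 113 [0.0109 0.0153]
scene0 0.09 79 [0.0293 0.031 ]
scene0 0.1 84 [0.0294 0.0309]
scene0 0.11 148 [0.0271 0.0306]
scene0 0.12 159 [0.0197 0.0247]
scene0 0.13 49 [0.0135 0.0166]
scene0 0.14 41 [0.0144 0.0158]
scene0 0.15 104 [0.0116 0.0156]
scene0 0.16 11 [0.003  0.0036]
wrist15 0.09 295 [0.0308 0.0314]
wrist15 0.1 322 [0.0308 0.0314]
wrist15 0.11 981 [0.029  0.0311]
wrist15 0.12 1556 [0.0228 0.0268]
wrist15 0.13 672 [0.016  0.0188]
wrist15 0.14 270 [0.0157 0.0164]
wrist15 0.15 1497 [0.0116 0.016 ]
wrist15 0.16 111 [0.004  0.0047]
```

The knuckles reach at most 70 mm out, at z≥0.144 when placed. The wash bottle is ≤16 mm in radius there and 110 mm away, so it is clear. Lowering blue.

>>> drive_tool:
  increments:
    - {"tx":0,"ty":3,"tz":10,"twist":0}
    - {"tx":0,"ty":3,"tz":30,"twist":0}
    - {"tx":0,"ty":3,"tz":50,"twist":0}
    - {"tx":0,"ty":3,"tz":70,"twist":0}
    - {"tx":0,"ty":3,"tz":85,"twist":0}
    - {"tx":0,"ty":3,"tz":95,"twist":0}
    - {"tx":0,"ty":3,"tz":100,"twist":0}
    - {"tx":0,"ty":3,"tz":103,"twist":0}
    - {"tx":0,"ty":3,"tz":103,"twist":0}
    - {"tx":0,"ty":3,"tz":103,"twist":0}

```text
time_s: 25.75
eef_pos: [0.4973, 0.1987, 0.038]
tool_rot: [-0.695, 3.062, 0.001]
contact_force: [-0.5, -0.4, -1.6]
gripper_width: 0.0427
```

```bash
python3 - <<'E'
from h import *
grab('scene','scene16')
a=cv2.resize(load('scene16')['frame'][140:300,320:490],None,fx=4,fy=3.75);cv2.imwrite('pics/c16.png',a)
delta(.497,.1985,.0328,115.65)
E
```

```text
t 25.8 pos [0.4973 0.1987 0.038 ] jaw 115.59 F [-0.5  1.4 -0.9] w 0.0429 j6 -1.81
tilt 0.09 -> tx ty tz [ 0.3 -0.1  5.2] twist -0.1
```

View pics/c16.png

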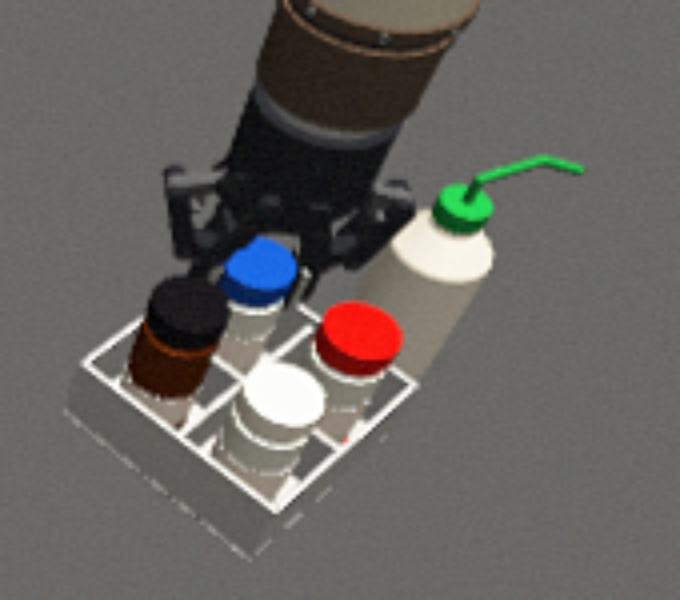

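>>> drive_tool:
  increments:
    - {"tx":0,"ty":0,"tz":2,"twist":0}
    - {"tx":0,"ty":0,"tz":4,"twist":0}
    - {"tx":0,"ty":0,"tz":5,"twist":0}
    - {"tx":0,"ty":0,"tz":5,"twist":0}
    - {"tx":0,"ty":0,"tz":5,"twist":0}

```text
time_s: 26.3
eef_pos: [0.497, 0.1985, 0.0328]
tool_rot: [-0.696, 3.063, 0.0]
contact_force: [-1.6, -0.3, 4.1]
gripper_width: 0.0427
```

Contact (weight off, +4 N). Release and rise.

>>> drive_tool:
  claw: 0.3
  increments:
    - {"tx":0,"ty":0,"tz":0,"twist":0}
    - {"tx":0,"ty":0,"tz":0,"twist":0}
    - {"tx":0,"ty":0,"tz":0,"twist":0}
    - {"tx":0,"ty":0,"tz":0,"twist":0}
    - {"tx":0,"ty":0,"tz":0,"twist":0}
    - {"tx":0,"ty":0,"tz":-10,"twist":0}
    - {"tx":0,"ty":0,"tz":-30,"twist":0}
    - {"tx":0,"ty":0,"tz":-70,"twist":0}
    - {"tx":0,"ty":0,"tz":-115,"twist":0}
    - {"tx":0,"ty":0,"tz":-160,"twist":0}
    - {"tx":0,"ty":0,"tz":-200,"twist":0}
    - {"tx":0,"ty":0,"tz":-200,"twist":0}

```text
time_s: 27.5
eef_pos: [0.5001, 0.2, 0.2402]
tool_rot: [-0.694, 3.049, 0.007]
contact_force: [-0.6, -0.7, 0.7]
gripper_width: 0.0597
```

>>> drive_tool:
  increments:
    - {"tx":15,"ty":-36,"tz":0,"twist":0}
    - {"tx":30,"ty":-72,"tz":0,"twist":0}
    - {"tx":45,"ty":-108,"tz":0,"twist":0}
    - {"tx":60,"ty":-144,"tz":0,"twist":0}
    - {"tx":60,"ty":-144,"tz":0,"twist":0}
    - {"tx":60,"ty":-144,"tz":0,"twist":0}

```text
time_s: 28.1
eef_pos: [0.5047, 0.0418, 0.2326]
tool_rot: [-0.692, 3.064, 0.0]
contact_force: [-0.4, 1.2, -0.4]
gripper_width: 0.0599
```

```bash
python3 - <<'E'
from h import *
for n in('scene','top'): grab(n,n+'17')
a=cv2.resize(load('scene17')['frame'][140:300,320:490],None,fx=4,fy=3.75);cv2.imwrite('pics/c17.png',a)
for n in('top','scene'):
  for t in('0','17'):
    c=load(n+t);P=cloud(c)
    for nm,x,y,z,r in(('red',.5195,.263,.108,.035),('blue',.497,.1985,.108,.035),('white',.583,.24,.108,.035),('amber',.561,.176,.126,.035),('wash',.428,.287,.15,.03),('tip',.77,-.05,.049,.1),('O',.417,-.15,.094,.03),('G',.418,-.269,.094,.03),('lookalike',.466,-.424,.104,.04)):
      q=P[(c['depth']>0)&(abs(P[...,2]-z)<.006)&(np.hypot(P[...,0]-x,P[...,1]-y)<r)]
      if len(q)>8:
        R=cv2.minAreaRect(q[:,:2].astype(np.float32)*1000); print(n+t,nm,len(q),q.mean(0).round(4),np.round(R[0],1),np.round(R[1],1),round(R[2],1))
delta(.5,0,.2,115)
E
```

```text
top0 white 229 [0.5824 0.2388 0.107 ] [582.8 239.4] [42.3 40.5] 47.7
top0 amber 245 [0.5599 0.1746 0.1253] [560.4 175.1] [42.4 41.9] 46.4
top0 wash 117 [0.4261 0.2845 0.1498] [426.1 285.4] [28.3 27.9] 15.2
top0 tip 836 [ 0.7929 -0.0543  0.046 ] [792.6 -54.4] [ 75.4 117.4] 1.1
top0 O 89 [ 0.4154 -0.1503  0.0933] [ 415.2 -150.4] [13.9 41.2] 36.8
top0 G 93 [ 0.417  -0.2696  0.0931] [ 416.7 -270. ] [13.  41.7] 0.2
top0 lookalike 232 [ 0.4641 -0.4257  0.1038] [ 464.1 -425.9] [40.8 43.2] 0.1
top17 white 194 [0.5855 0.2399 0.1071] [586.4 241.1] [33.4 43.1] 23.9
top17 tip 857 [ 0.793  -0.0546  0.046 ] [792.7 -54.5] [ 75.2 117.3] 0.8
top17 O 95 [ 0.4156 -0.1501  0.0929] [ 415.3 -150.1] [40.5 13.2] 0.7
top17 G 90 [ 0.4169 -0.2694  0.0935] [ 416.6 -270.5] [13.  39.2] 0.4
top17 lookalike 231 [ 0.4641 -0.4258  0.1038] [ 464.1 -426.2] [42.8 40.8] 89.9
scene0 white 281 [0.5861 0.2412 0.1061] [584.9 241.1] [42.2 42.1] 85.1
scene0 amber 253 [0.564  0.1772 0.1241] [563.  177.3] [41.7 42. ] 26.7
scene0 wash 108 [0.4314 0.2878 0.1487] [430.4 287.5] [27.9 28.8] 88.7
scene0 tip 1079 [ 0.7981 -0.0501  0.04
[... 345 characters left out ...]
0.5009 0.2005 0.1061] [499.7 200.1] [41.6 41.9] 17.4
scene17 white 282 [0.5863 0.2409 0.1062] [584.9 241.1] [42.3 42.5] 53.9
scene17 amber 251 [0.5641 0.1772 0.1242] [563.3 176.6] [42.2 42.3] 59.1
scene17 wash 106 [0.4308 0.2879 0.1488] [428.9 288.1] [27.4 27.8] 21.5
scene17 tip 1114 [ 0.798  -0.0503  0.045 ] [796.8 -51.6] [ 72.7 117.7] 2.7
scene17 O 50 [ 0.4194 -0.1479  0.0917] [ 419.8 -148.6] [13.1 40.7] 88.6
scene17 G 48 [ 0.4214 -0.2676  0.0912] [ 420.4 -267.9] [42.3 13.8] 88.7
scene17 lookalike 106 [ 0.4686 -0.4232  0.1016] [ 467.7 -424. ] [42.9 38.5] 39.3
t 28.2 pos [0.5048 0.043  0.2324] jaw 115.6 F [-0.3  0.1 -0.2] w 0.0596 j6 -1.53
tilt 0.02 -> tx ty tz [ 23.  -36.7  32.4] twist 0.6
```

View pics/c17.png

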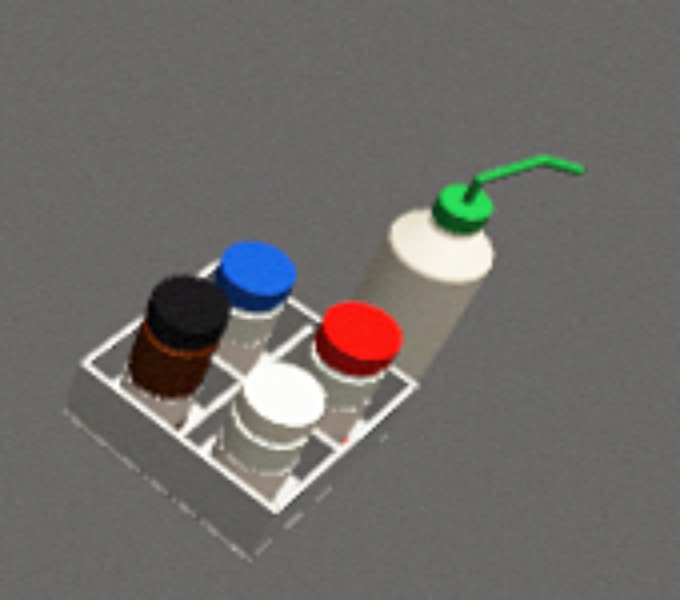

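View pics/top17.png

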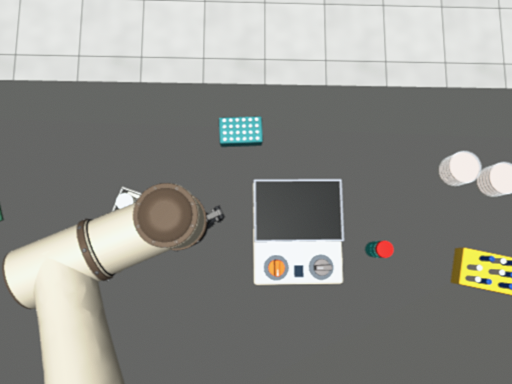

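>>> drive_tool:
  increments:
    - {"tx":0,"ty":0,"tz":0,"twist":0}
    - {"tx":0,"ty":0,"tz":0,"twist":0}

```text
time_s: 28.4
eef_pos: [0.5049, 0.0435, 0.2323]
tool_rot: [0.698, -3.063, -0.0]
contact_force: [0.2, 0.0, -0.3]
gripper_width: 0.06
```

```bash
python3 -c "
from bench import robot
print(robot.hand_in())"
```

```text
the job is handed in; nothing more can be done
None
```

I turned the orange speed knob anticlockwise about 54° to its end stop, then set the red and then the blue bottle down upright in their matching crate cells. I handed the job in at about 28 s, with the arm clear of everything.

**Last checks**
- **Knob:** torque about z jumped to −0.47 N·m at the stop. The bar then lay within about 2° of the shaker's x axis in both fixed cameras.
- **Placed bottles:** both cap tops are at z≈0.106 m in the scene view, the same as the white bottle's, so they rest on the cell floor. Their caps are within about 3 mm of the cell centres.
- **Left alone:** the grey knob, white and amber bottles, tip box, wash bottle and turquoise bottle read within about 2 mm of their starting positions in the scene view. In the last top view the arm hid most of the crate and the wash bottle, so those rest on the scene view alone.

**What disagreed**
- **Finger length:** the finger ends sat about 40 mm above the reported tool point. Because of that, my first grip closed on air above the knob. I measured the offset in the images and corrected for it on every later grasp.
- **Cameras:** the scene and top cameras disagreed by about 2 to 4 mm throughout, so I averaged them.

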